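Put the bench kit back into its fitted holders

ROBOT

A 7-joint arm with a two-finger parallel gripper is mounted at the origin on a cart in front of the work surface, level with it; the furniture and walls round the work are solid. World frame = base frame: x ahead of the robot, y to its left, z up, the work surface at z = 0. Lengths are in m, angles in rad, forces in N, time in s.
With the tool pointing down it reaches from about 0.425 to 0.825 m from the base axis. Payload 3.6 kg.
Tool frame: the origin (TCP) lies at the very end of the fingers, on their centre line; the grasp point (between the pads) lies 19 mm behind it (r.grip_depth is the distance from the TCP to the grasp point, in m); z points along the fingers, y is the direction in which the jaws open and shut (so a half turn about z gives the same grasp; the last joint's range is limited). The gripper opens to 93 mm and grips with 3 to 60 N. Pads are 15 mm wide; open, the fingers measure 128 mm over their backs; the gripper's body (75 mm by 188 mm) begins 65 mm behind the grasp point.
Start: joints at [-1.25, 0.615, -0.013, 1.423, 0.008, 1.103, -0.04], TCP at [0.221, 0.611, 0.219] pointing down, gripper open.
Joint ranges: [-3.12, 3.12], [-0.3, 2.06], [-1.34, 1.32], [0.26, 2.42], [-1.36, 4.5], [0.01, 1.98], [-2.84, 2.84]. Speed limits (rad/s): [2.79, 2.79, 3.14, 3.14, 3.14, 3.14, 3.14].

INTERFACE

Orientations are given as a 3x3 rotation matrix whose columns are the frame's x, y, z axes.
In Python, from plant import r gives the robot as it stands.
- The arm moves only by the tool step_arm, never from a script. Its argument "motion" is a list that holds one entry, the list of rows, each a list of 7 numbers: the shift along the tool's x, y, z normalised to -1 to 1, where 1 is 80 mm, then the turn, a rotation vector about the tool's x, y, z normalised to -1 to 1, where 1 is pi rad, then the opening, from 0 (shut) to 1 (fully open). In form: [[[tx, ty, tz, rx, ry, rz, gripper], ...]]. A call has exactly 10 rows; each row is the pose to reach, as a shift and turn from the pose commanded when the call began, along the tool's axes at that moment, turning the shorter way round; what a row does not reach only later rows make up. A row lasts 1/10 s, in which the tool goes at most 50 mm and 8.59 degrees, less where a joint would pass 70% of its speed; a pose out of reach is approached as far as the arm can. A call with a number of a shift or a turn outside -1 to 1 is refused whole. A call with a gripper value outside its range is refused whole. The fingers move at their own pace and stop on an object; the grip force is fixed at half the most. Time passes only in rows, so rows that repeat a pose let the fingers close, or fill a call up. It gives the time, the measured TCP pose, the force and the opening at its end, in the units of the state.
- r.sense(): the state, without advancing time (a new reading comes with each control period).
- r.read_camera(name): name is "side" or "top"; returns the picture (400x640x3 uint8, blue, green, red); there is no depth.
- r.camera_model(name): a dict with "camera_matrix" (3x3 intrinsics, pixels), "dist" ([k1, k2, p1, p2, k3] as OpenCV has them; the pictures are not rectified), "position" and "rotation" of the camera in the world. Camera axes: x right, y down, z forward; pixel columns grow to the right and rows downward; lengths in m; the calibration is good to about 2 mm. A picture is of the moment at which its call begins. camera_model takes no time and is no camera call.
- r.job_done(): hands the job in, once; it reports no verdict.
The state is a dict: "time_s": time; "joints": joint angles; "dq": joint speeds; "effort": joint torques, N m; "ee_pos": TCP position; "ee_rot": TCP orientation; "wrist_force": force on the tool from outside, world axes, zero at the start; "wrist_torque": the same for the moment, N m; "finger_gap": finger opening in m.
Only numpy, scipy, OpenCV 4.12 (cv2) and the standard library are available. Lean on these libraries where they do the work, as an engineer would, in place of code of your own. Each camera call takes 0.05 s, during which the arm holds its last target.

TASK

Put the screw-cap pot, the small bottle, the carton and the marker pen away, each into the grey holder made for it: the pot standing in the wide round cup, the small bottle standing in the narrower round cup, the carton sitting flat in the rectangular frame, and the marker lying in both saddles of the pen rest, about centred along it. Keep the pot and the bottle upright all the while, and leave the glass beaker and the timer where they are.

Things in the scene. Friction and masses are not known exactly. Their poses are not given: they have to be found in the camera images.
- pot_centre (a point): Screw-cap pot, round, white body 62 mm in diameter with a 50 mm wide red ribbed cap, 97 mm tall, standing upright on the bench; grasp it round the body (the straight part below the cap). The point is on its axis half-way up (48.5 mm above its underside); z is up.
- small_bottle_centre (a point): Small glass bottle, round, body 44 mm in diameter with a 37 mm wide orange cap, 88 mm tall, standing upright on the bench; grasp it round the body. The point is on its axis half-way up (44 mm above its underside); z is up.
- carton_centre (a point): Closed white and blue cardboard carton, 56 mm (its x) by 80 mm (its y) by 60 mm tall, standing on its base; grasp it across the 56 mm side. The point is its centre, 30 mm above its underside.
- marker_centre (a point): Blue capped marker pen lying on the bench, 140 mm long (its y), 12 mm wide (its x), 10 mm high. The point is its centre, 5 mm above its underside. Grasp it across x at the middle, with the fingertips close to the bench.
- wide_cup: Grey plastic round cup, fixed to the bench: holder of the pot. Low, open on top: outer diameter 92 mm (98 mm at the foot), inner diameter 78 mm, rim 16 mm above the bench, inner floor 5 mm above the bench. Origin: centre of its underside, on the bench.
- narrow_cup: Grey plastic round cup like the other but narrower, fixed to the bench: holder of the small bottle. Outer diameter 74 mm (80 mm at the foot), inner diameter 60 mm, rim 16 mm and inner floor 5 mm above the bench. Origin: centre of its underside, on the bench.
- frame: Grey plastic rectangular frame (shallow open tray), fixed to the bench: holder of the carton. Outside 80 mm (x) by 104 mm (y), inside 70 mm (x) by 94 mm (y), rim 16 mm and inner floor 5 mm above the bench; the carton's 80 mm side lies along y, either way round. Origin: centre of its underside, on the bench.
- pen_rest: Grey plastic pen rest, fixed to the bench: a base plate 50 mm (x) by 104 mm (y), 5 mm thick, with two U-shaped saddles at y = -42 and +42 mm, each 10 mm thick along y. The marker lies along y in both saddles, either way round: gap between a saddle's horns 26 mm (x), saddle floor 18 mm and horn tops 30 mm above the bench; between the saddles (74 mm clear) there is only the base plate, so the fingers have room there. Origin: centre of its underside, on the bench.
- beaker_centre (a point): Bystander: small clear glass beaker, 49 mm in diameter, 60 mm tall; the point is its centre, 30 mm up. Leave it alone. A fixed wall shelf overhangs it and the back left of the bench, underside 0.55 m up; its front edge runs from about (0.62, 0.38) through (0.48, 0.62). Everything handled lies 0.14 m or more clear of it; keep wrist and forearm clear too, also on the first move from the start.
- timer_centre (a point): Bystander: flat blue bench timer, 62 x 62 mm, 18 mm high; the point is its centre, 9 mm up. Leave it alone.
There are look-alikes about, which are no part of the job. Leave any green or turquoise look-alike of the part that bears pot_centre alone.

How it is judged:
By the outcome, as a careful person would: the job done as asked, in the order asked, and still so for the second after the job is handed in, with the robot touching nothing.
It also fails if it takes over 104 s, if anything falls off the work surface, if the arm or the gripper's body presses on something with over 40 N, if the wrist force passes 120 N, or if a joint passes its speed limit or range.

## Working session

There is one attempt and no reset: what is moved stays moved. The work goes in short steps, Python scripts to look and compute and a tool call to move; the robot and the scene stay as the last step left them, time stands still between calls to the robot, and variables do not carry over. Pictures are saved under pics/ and viewed, and the job is handed in when it is done.

Besides the shell and the picture viewer there is one more tool, called after "Request:" by a JSON object that holds its "api" and its "payload". step_arm: Moves the arm, as the interface text tells. Scaled input: -1 to 1 covers 80 mm each way for a shift and pi rad each way for a turn. Its arguments: {"type":"object","properties":{"motion":{"type":"array"}},"required":["motion"]}

```bash
ls; mkdir -p pics; python3 - <<'E'
from plant import r
import cv2
s=r.sense()
for k in s: print(k,s[k])
for n in("side","top"):
    im=r.read_camera(n); cv2.imwrite(f"pics/{n}0.png",im)
    print(n,r.camera_model(n))
E
```

```text
pics
time_s 0.0
joints [-1.25050652  0.61594116 -0.01264417  1.42485378  0.00810574  1.10338319
 -0.04042121]
dq [ 6.66570750e-04  4.50535274e-05  1.29003925e-03 -4.84266757e-04
 -1.01212830e-03 -1.10043771e-03  5.51064434e-04]
effort [ 2.76360297e-04 -4.58945739e+01  2.09140610e-01 -1.65740901e+01
 -6.09911629e-02  2.06502329e-02  2.41602411e-04]
ee_pos [0.22063842 0.61058771 0.21748179]
ee_rot [[-9.40492539e-01  3.39813305e-01 -8.38280944e-04]
 [ 3.39814338e-01  9.40489495e-01 -2.39283309e-03]
 [-2.47220972e-05 -2.53530155e-03 -9.99996786e-01]]
wrist_force [ 0.4201744  -0.69726809 -0.75575966]
wrist_torque [-0.01788998  0.00149118 -0.00625345]
finger_gap 0.09287954082294698
side {'camera_matrix': array([[423.94941249,   0.        , 321.92057451],
       [  0.        , 423.94941249, 197.57260434],
       [  0.        ,   0.        ,   1.        ]]), 'dist': array([-0.08898748,  0.        ,  0.        ,  0.        ,  0.        ]), 'position': array([ 0.37129011, -0.45308721,  0.81918201]), 'rotation': array([[ 0.99214758, -0.08884445,  0.08803314],
       [-0.12505822, -0.71537968,  0.68745353],
       [ 0.00190069, -0.69306462, -0.72087295]])}
top {'camera_matrix': array([[452.69264868,   0.        , 313.98218765],
       [  0.        , 452.69264868, 203.70986406],
       [  0.        ,   0.        ,   1.        ]]), 'dist': array([-0.02981912,  0.        ,  0.        ,  0.        ,  0.        ]), 'position': array([0.35464616, 0.24900123, 0.99653566]), 'rotation': array([[ 0.02264278, -0.99469416,  0.10035356],
       [-0.99922808, -0.01929358,  0.03421993],
       [-0.03210219, -0.10105093, -0.99436319]])}
```

View pics/side0.png

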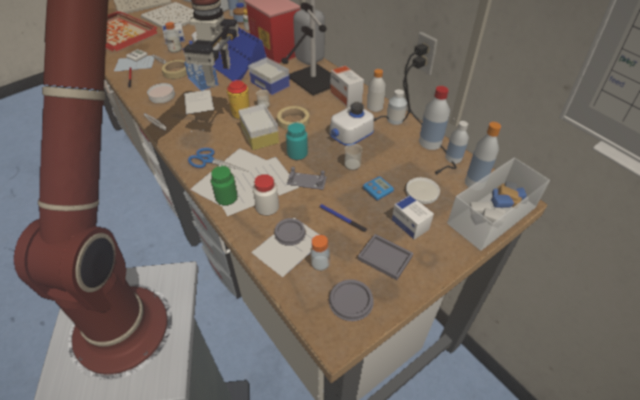

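View pics/top0.png

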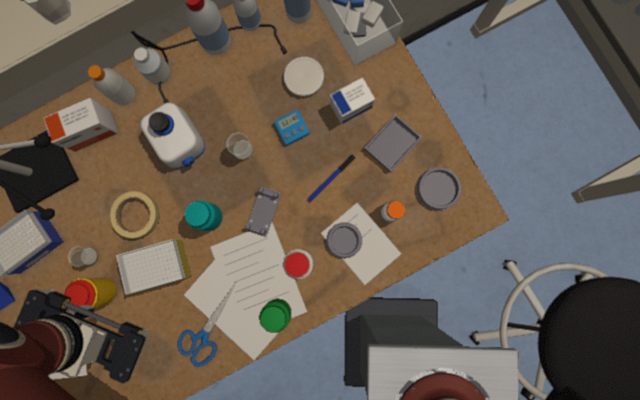

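```bash
cat > h.py <<'E'
import numpy as np,cv2
from plant import r
def ray(n,uv):
    m=r.camera_model(n); p=cv2.undistortPoints(np.array(uv,float).reshape(-1,1,2),m["camera_matrix"],np.array(m["dist"])).reshape(-1,2)
    d=np.c_[p,np.ones(len(p))]@np.array(m["rotation"]).T
    return np.array(m["position"]),d
def cast(n,uv,z):
    o,d=ray(n,uv); return o+d*((z-o[2])/d[:,2])[:,None]
def proj(n,P):
    m=r.camera_model(n);R=np.array(m["rotation"]).T
    return cv2.projectPoints(np.array(P,float).reshape(-1,1,3),cv2.Rodrigues(R)[0],-R@m["position"],m["camera_matrix"],np.array(m["dist"]))[0].reshape(-1,2)
def two(uvs,uvt):
    o1,d1=ray("side",uvs);o2,d2=ray("top",uvt);d1=d1[0];d2=d2[0]
    A=np.c_[d1,-d2];s=np.linalg.lstsq(A,o2-o1,rcond=None)[0]
    a=o1+s[0]*d1;b=o2+s[1]*d2
    return (a+b)/2,np.linalg.norm(a-b)
E
python3 - <<'E'
import cv2
t=cv2.imread("pics/top0.png");s=cv2.imread("pics/side0.png")
cv2.imwrite("pics/tc.png",cv2.resize(t[70:340,170:470],(800,720)[:2],interpolation=cv2.INTER_CUBIC)[:600])
cv2.imwrite("pics/tc1.png",cv2.resize(t[70:220,270:470],(800,600),interpolation=cv2.INTER_CUBIC))
cv2.imwrite("pics/tc2.png",cv2.resize(t[180:330,240:440],(800,600),interpolation=cv2.INTER_CUBIC))
cv2.imwrite("pics/sc.png",cv2.resize(s[120:330,190:470],(800,600),interpolation=cv2.INTER_CUBIC))
E
```

```text
(no output)
```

View pics/tc1.png

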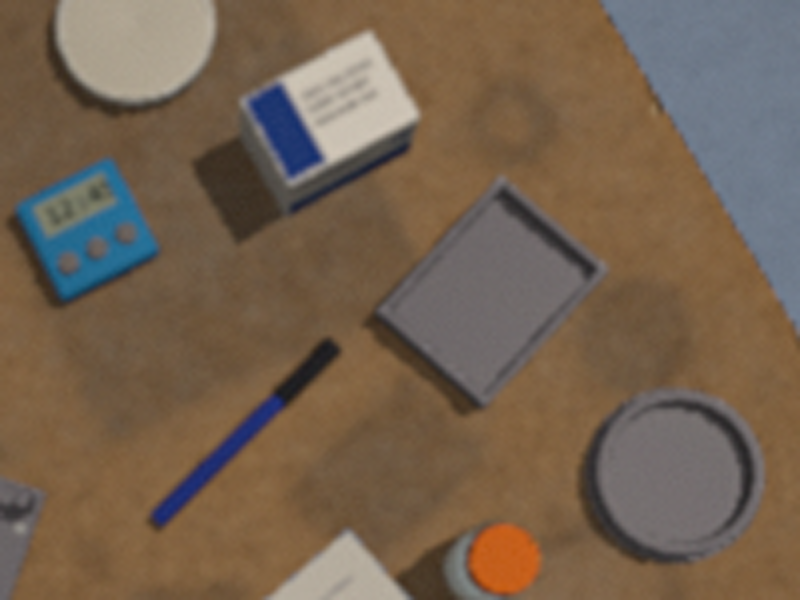

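View pics/tc2.png

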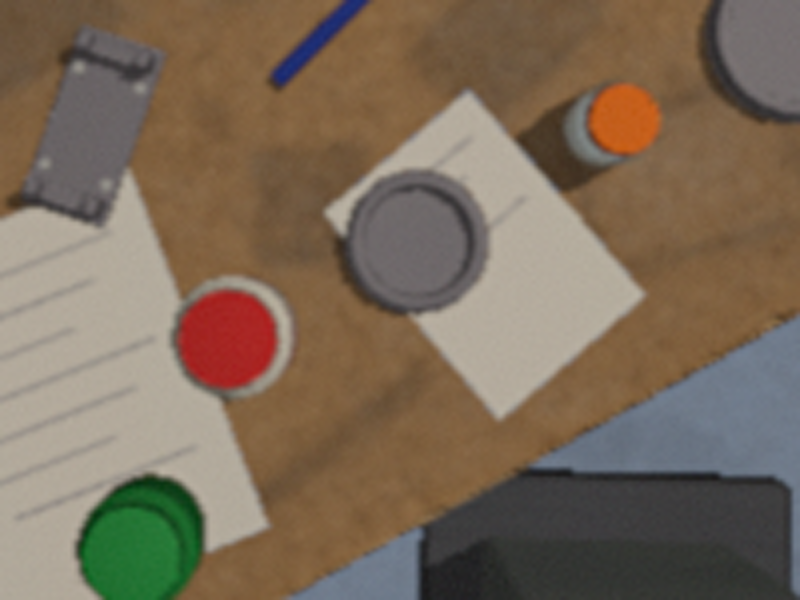

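View pics/sc.png

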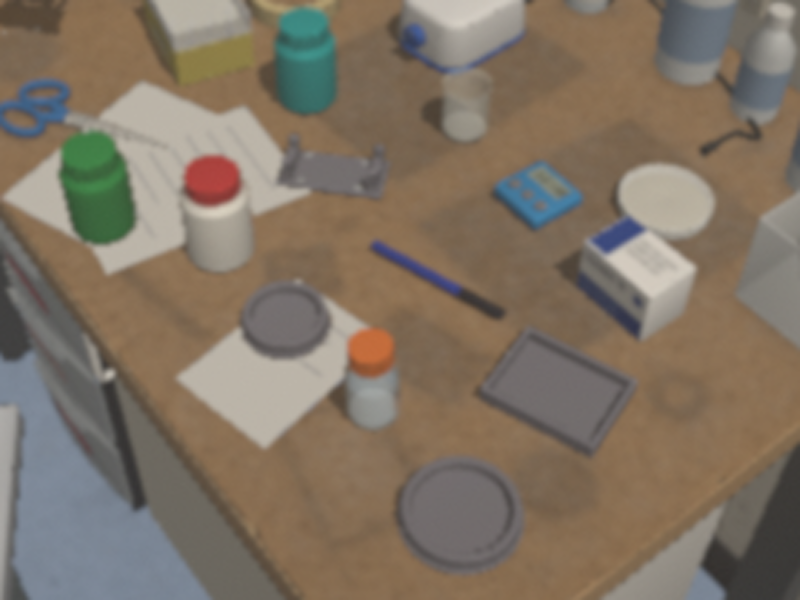

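The pot candidates in the top view are:
- white body with a red cap at (297,264)
- green at (275,316)
- turquoise at (203,215)
- yellow with a red cap at (86,292)

Only (297,264), which is (265,195) in the side view, has a white body and a red cap, and the crop confirms it. The rest of the scene in the top view:
- Bottle: orange cap at (396,210).
- Wide cup: (438,189).
- Narrow cup: (344,240).
- Frame: (391,143).
- Pen rest: (263,211).
- Carton: (352,100).
- Marker: (330,178).

Next I measure them.

```bash
cat > meas.py <<'E'
from h import *
T=cv2.imread("pics/top0.png");S=cv2.imread("pics/side0.png")
def comp(im,lo,hi,box,hue2=None,close=0):
    hsv=cv2.cvtColor(im,cv2.COLOR_BGR2HSV);m=cv2.inRange(hsv,lo,hi)
    if hue2: m|=cv2.inRange(hsv,*hue2)
    b=np.zeros_like(m);x0,y0,x1,y1=box;b[y0:y1,x0:x1]=255;m&=b
    if close:m=cv2.morphologyEx(m,cv2.MORPH_CLOSE,np.ones((close,close)))
    c=max(cv2.findContours(m,cv2.RETR_EXTERNAL,cv2.CHAIN_APPROX_NONE)[0],key=cv2.contourArea)
    return c.reshape(-1,2).astype(float)
def circ(P):
    A=np.c_[2*P[:,:2],np.ones(len(P))];s=np.linalg.lstsq(A,(P[:,:2]**2).sum(1),rcond=None)[0]
    return s[:2],2*np.sqrt(s[2]+s[0]**2+s[1]**2)
red=dict(lo=(0,150,80),hi=(6,255,255),hue2=((172,150,80),(180,255,255)))
for nm,n,im,box,z,k in [("pot","top",T,(270,240,325,290),.097,red),("bot","top",T,(375,190,415,230),.088,dict(lo=(5,170,120),hi=(18,255,255)))]:
    c=comp(im,k["lo"],k["hi"],box,k.get("hue2"));print(nm,circ(cast(n,c,z)),cv2.minEnclosingCircle(c.astype(np.float32)))
for nm,box,z in [("wide",(410,160,468,215),.016),("narrow",(322,217,366,262),.016),("frame",(355,110,425,172),.016),("rest",(240,180,285,240),.005)]:
    for lo in [55]:
        c=comp(T,(0,0,lo),(180,55,150),box,close=5) if nm!="narrow" else comp(T,(0,0,40),(180,60,150),box,close=5)
        P=cast("top",c,z)
        if nm in("wide","narrow"):print(nm,circ(P))
        else:print(nm,cv2.minAreaRect(P[:,:2].astype(np.float32)*1000),cv2.minAreaRect(c.astype(np.float32)))
c=comp(T,(100,120,40),(130,255,255),(290,140,370,210));c2=comp(T,(0,0,0),(180,255,62),(335,148,360,172))
print("pen blue",cv2.minAreaRect(c.astype(np.float32)),"cap",cv2.minAreaRect(c2.astype(np.float32)))
P=cast("top",np.r_[c,c2],.006);print(cv2.minAreaRect(P[:,:2].astype(np.float32)*1000))
# carton top corners by eye from tc1 crop (x/4+270,y/4+70)
q=np.array([[243,103],[372,32],[418,112],[290,190]])/4+[270,70]
P=cast("top",q,.06);print("carton",P[:,:2],P[:,:2].mean(0),[np.linalg.norm(P[i]-P[(i+1)%4]) for i in range(4)],[np.degrees(np.arctan2(*(P[(i+1)%4]-P[i])[1::-1])) for i in range(4)])
q=np.array([[503,180],[606,266],[484,404],[378,312]])/4+[270,70]
P=cast("top",q,.016);print("frame",P[:,:2].mean(0),[np.linalg.norm(P[i]-P[(i+1)%4]) for i in range(4)],[np.degrees(np.arctan2(*(P[(i+1)%4]-P[i])[1::-1])) for i in range(4)])
for nm,p in [("timer",(292,128))]:print(nm,cast("top",[p],.018))
print("beaker",cast("top",[(239,146)],.06))
q=np.array([(275,316),(297,264),(203,215)]);print(cast("top",q,.097))
E
python3 meas.py
```

```text
pot (array([0.32436213, 0.31190904]), np.float64(0.04599330931348577)) ((296.370361328125, 264.2592468261719), 12.215019226074219)
bot (array([0.43821888, 0.11603934]), np.float64(0.03372649384688413)) ((395.6325378417969, 209.3795166015625), 8.783408164978027)
wide (array([0.49276999, 0.01329793]), np.float64(0.09352160279185037))
narrow (array([0.37838701, 0.21942629]), np.float64(0.07987074211033073))
frame ((592.6587524414062, 113.10599517822266), (79.93828582763672, 105.84788513183594), 48.65191650390625) ((392.64434814453125, 142.1752471923828), (36.378440856933594, 47.48782730102539), 42.397438049316406)
rest ((433.7978515625, 396.0351257324219), (51.16841125488281, 107.60088348388672), 72.61531829833984) ((262.4500427246094, 212.15000915527344), (23.084627151489258, 48.699073791503906), 18.43494987487793)
pen blue ((324.4052429199219, 183.90185546875), (3.150482654571533, 43.1392822265625), 46.005088806152344) cap ((346.0000305175781, 162.5), (3.535533905029297, 19.091880798339844), 45.0)
((513.7879638671875, 246.59014892578125), (7.8921918869018555, 136.75601196289062), 46.3
[... 196 characters left out ...]
0423129467758614), np.float64(0.08017120327304547), np.float64(0.05389028032666409)] [np.float64(-59.545648072115135), np.float64(-150.48035827386965), np.float64(122.9169117625496), np.float64(28.568747128401384)]
frame [0.59220998 0.11151729] [np.float64(0.07403462868764651), np.float64(0.10259897537296836), np.float64(0.07696034726877882), np.float64(0.10185607569235595)] [np.float64(-130.14707917466052), np.float64(139.561644052275), np.float64(49.25748140671278), np.float64(-42.08427704987579)]
timer [[0.62112729 0.33524948 0.018     ]]
beaker [[0.56914441 0.44319637 0.06      ]]
[[0.22295633 0.35132057 0.097     ]
 [0.32511516 0.31079938 0.097     ]
 [0.4182588  0.50290294 0.097     ]]
```

```bash
cat > m2.py <<'E'
import io,contextlib
with contextlib.redirect_stdout(io.StringIO()):
    from meas import *
# side: contours
q=np.array([[440,372]])
f=lambda x,y:(x*280/800+190,y*210/600+120)
for nm,pts,z in [("wide rim L/R/T/B",[f(397,510),f(522,510),f(460,458),f(460,572)],.016),
 ("narrow",[f(241,320),f(330,320),f(286,281),f(286,358)],.012),
 ("frame corners",[f(532,328),f(635,382),f(590,452),f(478,390)],.014),
 ("pen ends",[f(372,243),f(502,314)],.005),
 ("carton top",[f(622,217),f(694,262),f(645,297),f(582,262)],.06),
 ("bottle cap top",[f(371,342)],.088),("pot cap top",[f(213,172)],.097),
 ("bottle base front",[f(371,426)],.0),("pot base front",[f(219,269)],.0)]:
    P=cast("side",pts,z);print(nm,P.mean(0).round(4),P[:,:2].round(3).tolist())
print("pot top-> side", ((proj("side",[[.3244,.3119,.097],[.3244,.3119,.0]])-[190,120])*[800/280,600/210]).round(), "bot",((proj("side",[[.438,.116,.088],[.438,.116,0]])-[190,120])*[800/280,600/210]).round())
# rest corners in top
g=lambda x,y:(x/4+240,y/4+180)
print("rest horns top", cast("top",[g(85,28),g(162,52),g(104,222),g(27,195)],.01)[:,:2].mean(0))
E
python3 m2.py
```

```text
wide rim L/R/T/B [0.4934 0.0054 0.016 ] [[0.447, 0.013], [0.54, 0.001], [0.502, 0.052], [0.485, -0.044]]
narrow [0.3776 0.211  0.012 ] [[0.339, 0.215], [0.415, 0.205], [0.381, 0.254], [0.375, 0.169]]
frame corners [0.5935 0.1105 0.014 ] [[0.585, 0.174], [0.657, 0.107], [0.604, 0.046], [0.528, 0.116]]
pen ends [0.5138 0.2481 0.005 ] [[0.463, 0.297], [0.565, 0.199]]
carton top [0.6764 0.2003 0.06  ] [[0.678, 0.25], [0.725, 0.191], [0.673, 0.158], [0.63, 0.203]]
bottle cap top [0.4401 0.118  0.088 ] [[0.44, 0.118]]
pot cap top [0.3266 0.3119 0.097 ] [[0.327, 0.312]]
bottle base front [0.4379 0.1012 0.    ] [[0.438, 0.101]]
pot base front [0.322  0.2867 0.    ] [[0.322, 0.287]]
pot top-> side [[210. 172.]
 [221. 248.]] bot [[369. 344.]
 [369. 411.]]
rest horns top [0.43603152 0.39322479]
```

```bash
cat > m3.py <<'E'
from h import *
print("wide",cast("top",[(438.75,188.5),(439.75,188)],.016)[:,:2])
print("narrow",cast("top",[(415/4+240,242/4+180),(418/4+240,239/4+180)],.016)[:,:2])
# rims drawn for check
im=cv2.imread("pics/top0.png");im2=cv2.imread("pics/side0.png")
a=np.linspace(0,2*np.pi,60)
def big(n,im,box,sc,sh):
    x0,y0,x1,y1=box;o=cv2.resize(im[y0:y1,x0:x1],None,fx=sc,fy=sc,interpolation=cv2.INTER_CUBIC)
    for P in sh:
        q=((proj(n,P)-[x0,y0]+.5)*sc).astype(int);cv2.polylines(o,[q.reshape(-1,1,2)],True,(0,255,255),1)
    return o
def ci(c,R,z):return np.c_[c[0]+R*np.cos(a),c[1]+R*np.sin(a),0*a+z]
def re(c,th,w,l,z):
    t=np.radians(th);R=np.array([[np.cos(t),-np.sin(t)],[np.sin(t),np.cos(t)]]);p=np.array([[w,l],[-w,l],[-w,-l],[w,-l]])/2@R.T+c
    return np.c_[p,np.full(4,z)]
sh=[ci((.493,.0105),.046,.016),ci((.493,.0105),.039,.016),ci((.3785,.2165),.037,.016),ci((.3785,.2165),.030,.016),
re((.5925,.112),49,80,104,.016),re((.5925,.112),49,70,94,.016),re((.436,.393),-17,50,104,.005),re((.678,.202),30,56,80,.06),re((.514,.2475),46,12,140,.005),ci((.325,.312),.025,.097),ci((.439,.117),.0185,.088)]
o=big("top",im,(240,80,470,290),3.4,sh)[:600];cv2.imwrite("pics/o1.png",big("top",im,(240,80,465,280),3,sh));cv2.imwrite("pics/o2.png",big("side",im2,(230,150,440,330),3.3,sh))
E
python3 m3.py
```

```text
wide [[0.49204906 0.01248711]
 [0.49318535 0.01031799]]
narrow [[0.37512006 0.21671997]
 [0.37676817 0.21513122]]
```

View pics/o1.png

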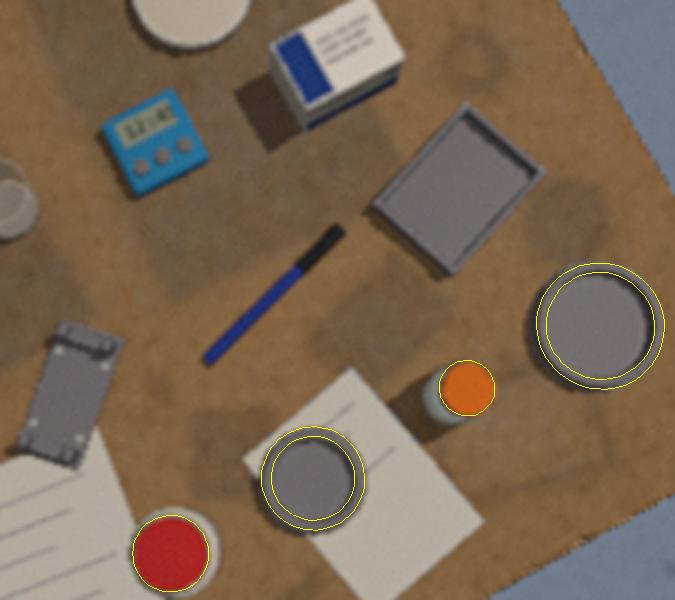

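View pics/o2.png

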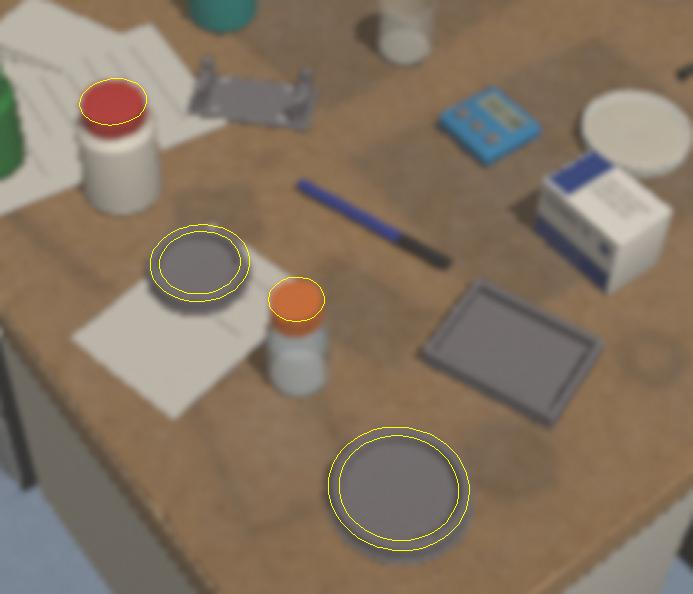

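```bash
sed -i 's#/2@R.T#/2000@R.T#; s/\.493,\.0105/.493,.0085/g; s/\.3785,\.2165/.3770,.2145/g' m3.py; python3 m3.py
```

```text
wide [[0.49204906 0.01248711]
 [0.49318535 0.01031799]]
narrow [[0.37512006 0.21671997]
 [0.37676817 0.21513122]]
```

View pics/o1.png

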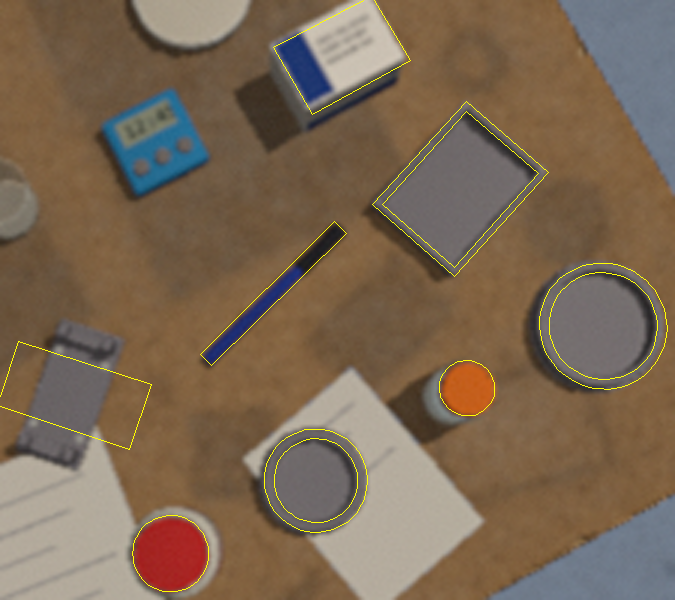

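View pics/o2.png

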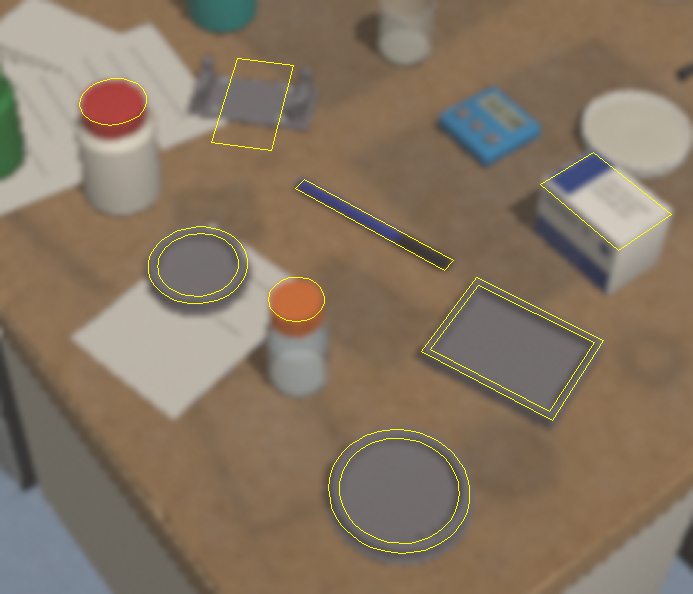

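Request:
{"api": "step_arm", "payload": {"motion": [[[-0.04,-0.05,0,0,0,0,1],[-0.12,-0.15,0.02,0,0,0,1],[-0.21,-0.25,0.04,0,0,0,1],[-0.29,-0.35,0.06,0,0,0,1],[-0.37,-0.45,0.08,0,0,0,1],[-0.46,-0.55,0.1,0,0,0,1],[-0.55,-0.66,0.12,0,0,0,1],[-0.64,-0.77,0.14,0,0,0,1],[-0.73,-0.88,0.17,0,0,0,1],[-0.83,-1,0.2,0,0,0,1]]]}}

```text
time_s: 1.1
ee_pos: [0.2564, 0.5126, 0.2025]
ee_rot: [[-0.941, 0.34, -0.0], [0.34, 0.941, 0.0], [0.0, 0.0, -1.0]]
wrist_force: [0.1, -0.7, -0.0]
finger_gap: 0.0929
```

Request:
{"api": "step_arm", "payload": {"motion": [[[-0.08,-0.1,0.02,0,0,0,1],[-0.17,-0.2,0.04,0,0,0,1],[-0.25,-0.3,0.06,0,0,0,1],[-0.33,-0.4,0.08,0,0,0,1],[-0.42,-0.5,0.1,0,0,0,1],[-0.5,-0.6,0.12,0,0,0,1],[-0.58,-0.7,0.14,0,0,0,1],[-0.66,-0.8,0.16,0,0,0,1],[-0.75,-0.9,0.18,0,0,0,1],[-0.83,-1,0.2,0,0,0,1]]]}}

```text
time_s: 2.1
ee_pos: [0.2918, 0.4148, 0.1865]
ee_rot: [[-0.94, 0.34, 0.0], [0.34, 0.94, 0.0], [-0.0, 0.0, -1.0]]
wrist_force: [-0.2, 0.2, 0.2]
finger_gap: 0.0928
```

Request:
{"api": "step_arm", "payload": {"motion": [[[-0.08,-0.1,0.02,0,0,0,1],[-0.17,-0.2,0.04,0,0,0,1],[-0.25,-0.3,0.06,0,0,0,1],[-0.33,-0.4,0.08,0,0,0,1],[-0.42,-0.5,0.1,0,0,0,1],[-0.5,-0.6,0.12,0,0,0,1],[-0.58,-0.7,0.14,0,0,0,1],[-0.68,-0.82,0.16,0,0,0,1],[-0.78,-0.94,0.18,0,0,0,1],[-0.83,-1,0.2,0,0,0,1]]]}}

```text
time_s: 3.1
ee_pos: [0.3273, 0.3162, 0.1705]
ee_rot: [[-0.94, 0.342, 0.0], [0.342, 0.94, -0.001], [-0.0, -0.001, -1.0]]
wrist_force: [-0.6, 0.4, 0.5]
finger_gap: 0.0929
```

Request:
{"api": "step_arm", "payload": {"motion": [[[0.01,-0.03,0.05,0,0,0,1],[0.01,-0.06,0.15,0,0,0,1],[0.01,-0.06,0.25,0,0,0,1],[0.01,-0.06,0.35,0,0,0,1],[0.01,-0.06,0.45,0,0,0,1],[0.01,-0.06,0.55,0,0,0,1],[0.01,-0.06,0.66,0,0,0,1],[0.01,-0.06,0.77,0,0,0,1],[0.01,-0.06,0.88,0,0,0,1],[0.01,-0.06,1,0,0,0,1]]]}}

```text
time_s: 4.1
ee_pos: [0.3244, 0.3137, 0.0899]
ee_rot: [[-0.94, 0.34, 0.0], [0.34, 0.94, 0.0], [-0.0, 0.0, -1.0]]
wrist_force: [0.1, -0.3, -0.4]
finger_gap: 0.0931
```

Request:
{"api": "step_arm", "payload": {"motion": [[[0,0,0.14,0,0,0,1],[0,0,0.3,0,0,0,1],[0,0,0.46,0,0,0,1],[0,0,0.6,0,0,0,1],[0,0,0.72,0,0,0,1],[0,0,0.8,0,0,0,1],[0,0,0.83,0,0,0,1],[0,0,0.83,0,0,0,1],[0,0,0.83,0,0,0,0.5],[0,0,0.83,0,0,0,0]]]}}

```text
time_s: 5.1
ee_pos: [0.3245, 0.3138, 0.0246]
ee_rot: [[-0.94, 0.34, 0.001], [0.34, 0.94, 0.001], [-0.0, 0.001, -1.0]]
wrist_force: [0.3, -0.3, -0.2]
finger_gap: 0.0816
```

```bash
python3 - <<'E'
from h import *
for n,b in(("side",(200,120,440,300)),("top",(200,150,440,330))):
    im=r.read_camera(n);x0,y0,x1,y1=b;cv2.imwrite(f"pics/{n}1.png",cv2.resize(im[y0:y1,x0:x1],None,fx=3,fy=3,interpolation=cv2.INTER_CUBIC))
s=r.sense();print(s["finger_gap"],s["ee_pos"],s["wrist_force"])
E
```

```text
0.07358857388912939 [0.32446068 0.3138075  0.02460072] [-0.0598124   0.17206431 -0.06027228]
```

View pics/side1.png

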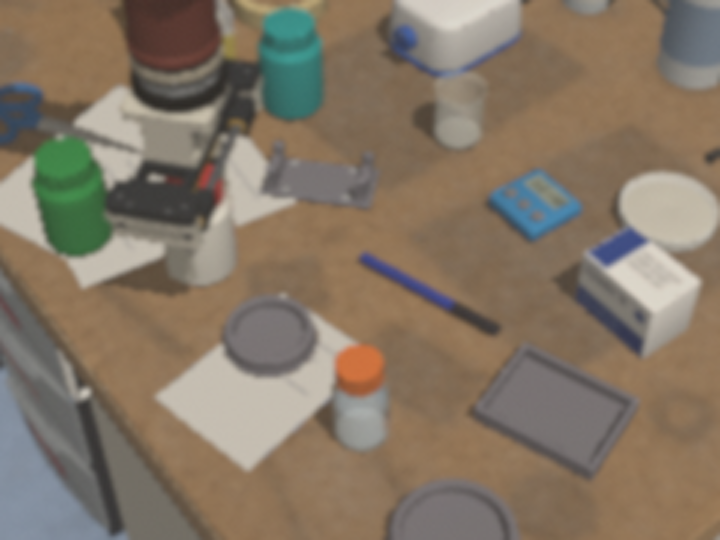

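The side view shows the gripper straddling the white, red-capped pot at crop (205,240), and the green pot is untouched. I'll close and lift.

Request:
{"api": "step_arm", "payload": {"motion": [[[0,0,0,0,0,0,0],[0,0,0,0,0,0,0],[0,0,0,0,0,0,0],[0,0,0,0,0,0,0],[0,0,-0.04,0,0,0,0],[0,0,-0.1,0,0,0,0],[0,0,-0.18,0,0,0,0],[0,0,-0.28,0,0,0,0],[0,0,-0.39,0,0,0,0],[0,0,-0.5,0,0,0,0]]]}}

```text
time_s: 6.2
ee_pos: [0.3243, 0.3137, 0.0652]
ee_rot: [[-0.94, 0.34, 0.0], [0.34, 0.94, 0.0], [-0.0, 0.0, -1.0]]
wrist_force: [0.1, -0.4, -1.4]
finger_gap: 0.0608
```

Request:
{"api": "step_arm", "payload": {"motion": [[[-0.03,-0.03,-0.1,0,0,0,0],[-0.08,-0.07,-0.2,0,0,0,0],[-0.15,-0.13,-0.3,0,0,0,0],[-0.23,-0.2,-0.4,0,0,0,0],[-0.32,-0.28,-0.5,0,0,0,0],[-0.42,-0.37,-0.6,0,0,0,0],[-0.52,-0.46,-0.7,0,0,0,0],[-0.62,-0.55,-0.8,0,0,0,0],[-0.72,-0.64,-0.9,0,0,0,0],[-0.82,-0.72,-1,0,0,0,0]]]}}

```text
time_s: 7.2
ee_pos: [0.3668, 0.2361, 0.1449]
ee_rot: [[-0.94, 0.34, -0.0], [0.34, 0.94, -0.0], [0.0, -0.0, -1.0]]
wrist_force: [0.1, 0.1, -1.6]
finger_gap: 0.0611
```

Request:
{"api": "step_arm", "payload": {"motion": [[[-0.09,-0.08,-0.1,0,0,0.006,0],[-0.18,-0.16,-0.18,0,0,0.012,0],[-0.27,-0.24,-0.25,0,0,0.018,0],[-0.36,-0.32,-0.3,0,0,0.024,0],[-0.45,-0.4,-0.33,0,0,0.032,0],[-0.54,-0.48,-0.35,0,0,0.04,0],[-0.63,-0.56,-0.35,0,0,0.048,0],[-0.72,-0.64,-0.35,0,0,0.056,0],[-0.82,-0.72,-0.35,0,0,0.064,0],[-0.91,-0.8,-0.35,0,0,0.072,0]]]}}

```text
time_s: 8.2
ee_pos: [0.4135, 0.1515, 0.1721]
ee_rot: [[-0.839, 0.544, -0.0], [0.544, 0.839, -0.0], [0.0, -0.0, -1.0]]
wrist_force: [-0.1, 0.4, -0.6]
finger_gap: 0.0611
```

```bash
cat >> h.py <<'E'
def to(x,y,z,jaw=None):
    s=r.sense();R=np.array(s["ee_rot"]);d=np.array([x,y,z])-s["ee_pos"]
    now=np.degrees(np.arctan2(R[1,1],R[0,1]));a=0
    if jaw is not None: a=(now-jaw+90)%180-90
    print("shift units",(R.T@d/.08).round(3),"jaw now",now.round(1),"rz units",round(a/180,4),"pos",np.round(s["ee_pos"],4),"gap",round(s["finger_gap"],4),"t",s["time_s"],"q",np.round(s["joints"],2))
E
python3 -c "
from h import *
to(.493,.0085,.173,26)"
```

```text
shift units [-1.805 -0.959 -0.011] jaw now 57.1 rz units 0.1725 pos [0.4135 0.1515 0.1721] gap 0.0611 t 8.2 q [-0.44  0.36  0.06  2.06 -0.03  0.72  0.63]
```

Request:
{"api": "step_arm", "payload": {"motion": [[[-0.1,-0.05,0,0,0,0.01,0],[-0.2,-0.1,0,0,0,0.02,0],[-0.3,-0.16,0,0,0,0.03,0],[-0.4,-0.21,0,0,0,0.04,0],[-0.5,-0.26,0,0,0,0.05,0],[-0.6,-0.32,0,0,0,0.06,0],[-0.7,-0.37,0,0,0,0.07,0],[-0.8,-0.42,0,0,0,0.08,0],[-0.9,-0.48,0,0,0,0.09,0],[-1,-0.53,0,0,0,0.1,0]]]}}

```text
time_s: 9.2
ee_pos: [0.4576, 0.0725, 0.1722]
ee_rot: [[-0.63, 0.777, -0.0], [0.777, 0.63, -0.0], [0.0, -0.0, -1.0]]
wrist_force: [-0.1, 0.5, -1.1]
finger_gap: 0.0609
```

```bash
python3 -c "
from h import *
to(.493,.0085,.173,26)"
```

```text
shift units [-0.899 -0.16  -0.009] jaw now 39.0 rz units 0.0723 pos [0.4576 0.0725 0.1722] gap 0.0609 t 9.2 q [-0.32  0.39  0.15  2.01 -0.09  0.75  0.57]
```

Request:
{"api": "step_arm", "payload": {"motion": [[[-0.11,-0.02,0,0,0,0.008,0],[-0.22,-0.04,0,0,0,0.016,0],[-0.34,-0.06,0,0,0,0.024,0],[-0.46,-0.08,0,0,0,0.032,0],[-0.58,-0.1,0.04,0,0,0.04,0],[-0.69,-0.12,0.1,0,0,0.05,0],[-0.78,-0.14,0.17,0,0,0.06,0],[-0.86,-0.15,0.25,0,0,0.066,0],[-0.89,-0.16,0.34,0,0,0.072,0],[-0.9,-0.16,0.44,0,0,0.072,0]]]}}

```text
time_s: 10.2
ee_pos: [0.4929, 0.0091, 0.1363]
ee_rot: [[-0.441, 0.898, -0.0], [0.898, 0.441, -0.0], [0.0, -0.0, -1.0]]
wrist_force: [-0.1, -0.1, -0.8]
finger_gap: 0.0607
```

```bash
python3 - <<'E'
from h import *
to(.493,.0085,.030)
for n,b in(("side",(230,150,470,330)),("top",(330,100,510,235))):
    im=r.read_camera(n);x0,y0,x1,y1=b;f=720/(x1-x0);cv2.imwrite(f"pics/{n}2.png",cv2.resize(im[y0:y1,x0:x1],None,fx=f,fy=f,interpolation=cv2.INTER_CUBIC))
E
```

```text
shift units [-0.008 -0.002  1.329] jaw now 26.2 rz units 0.0 pos [0.4929 0.0091 0.1363] gap 0.0607 t 10.2 q [-0.2   0.49  0.2   1.97 -0.15  0.69  0.55]
```

View pics/side2.png

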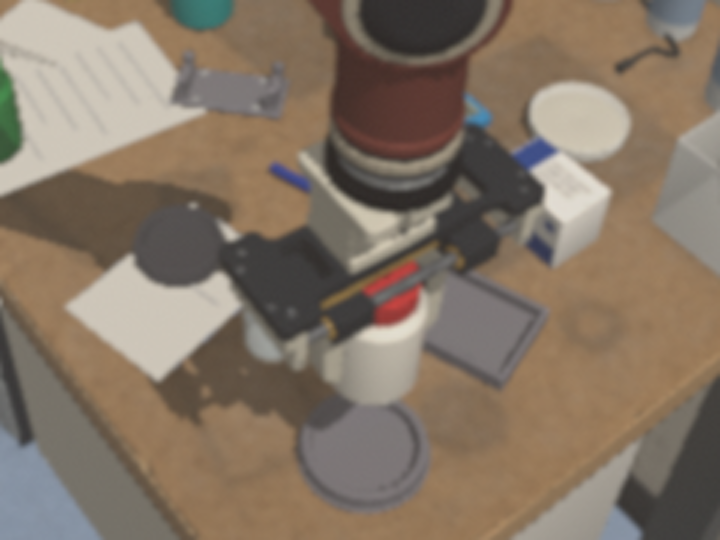

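View pics/top2.png

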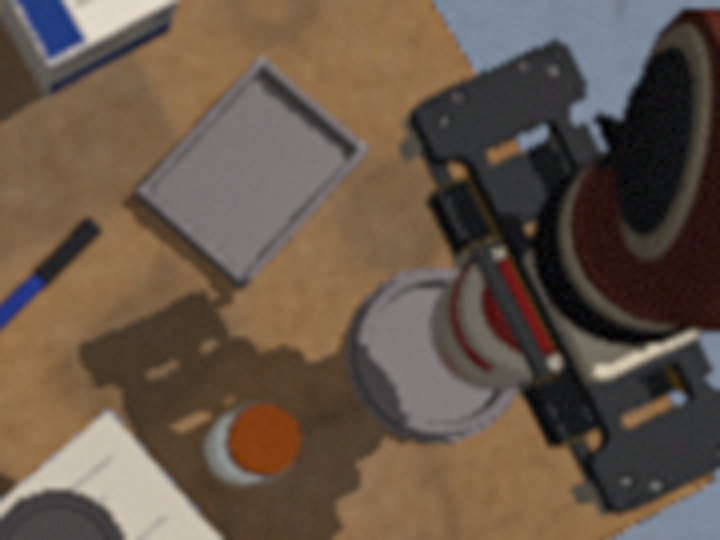

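Request:
{"api": "step_arm", "payload": {"motion": [[[0,0,0.12,0,0,0,0],[-0.01,0,0.23,0,0,0,0],[-0.01,0,0.34,0,0,0,0],[-0.01,0,0.45,0,0,0,0],[-0.01,0,0.55,0,0,0,0],[-0.01,0,0.65,0,0,0,0],[-0.01,0,0.74,0,0,0,0],[-0.01,0,0.83,0,0,0,0],[-0.01,0,0.92,0,0,0,0],[-0.01,0,1,0,0,0,0]]]}}

```text
time_s: 11.3
ee_pos: [0.4933, 0.0086, 0.0565]
ee_rot: [[-0.442, 0.897, -0.0], [0.897, 0.442, -0.0], [-0.0, -0.0, -1.0]]
wrist_force: [0.0, 1.1, -1.5]
finger_gap: 0.0605
```

Request:
{"api": "step_arm", "payload": {"motion": [[[0,0,0.08,0,0,0,0],[0,0,0.15,0,0,0,0],[0,0,0.22,0,0,0,0],[0,0,0.28,0,0,0,0],[0,0,0.32,0,0,0,0],[0,0,0.33,0,0,0,0],[0,0,0.33,0,0,0,0],[0,0,0.33,0,0,0,0.8],[0,0,0.33,0,0,0,1],[0,0,0.33,0,0,0,1]]]}}

```text
time_s: 12.3
ee_pos: [0.4935, 0.0086, 0.0309]
ee_rot: [[-0.442, 0.897, 0.001], [0.897, 0.442, -0.0], [-0.0, 0.001, -1.0]]
wrist_force: [0.6, -0.9, -0.2]
finger_gap: 0.0803
```

Request:
{"api": "step_arm", "payload": {"motion": [[[0,0,0,0,0,0,1],[0,0,-0.05,0,0,0,1],[0,0,-0.13,0,0,0,1],[0,0,-0.23,0,0,0,1],[0,0,-0.35,0,0,0,1],[0,0,-0.48,0,0,0,1],[0,0,-0.61,0,0,0,1],[0,0,-0.74,0,0,0,1],[0,0,-0.87,0,0,0,1],[0,0,-1,0,0,0,1]]]}}

```text
time_s: 13.3
ee_pos: [0.4932, 0.0086, 0.1116]
ee_rot: [[-0.442, 0.897, 0.0], [0.897, 0.442, -0.0], [-0.0, 0.0, -1.0]]
wrist_force: [0.3, 0.1, -0.7]
finger_gap: 0.0931
```

Request:
{"api": "step_arm", "payload": {"motion": [[[0.02,0,-0.12,0,0,0,1],[0.06,0,-0.22,0,0,0,1],[0.14,0,-0.28,0,0,0,1],[0.25,0,-0.3,0,0,0,1],[0.37,0,-0.3,0,0,0,1],[0.49,0,-0.3,0,0,0,1],[0.61,0,-0.3,0,0,0,1],[0.73,0,-0.3,0,0,0,1],[0.86,0,-0.3,0,0,0,1],[1,0,-0.3,0,0,0,1]]]}}

```text
time_s: 14.3
ee_pos: [0.4575, 0.0811, 0.1346]
ee_rot: [[-0.442, 0.897, -0.0], [0.897, 0.442, -0.0], [-0.0, -0.0, -1.0]]
wrist_force: [0.9, 1.3, 0.8]
finger_gap: 0.0932
```

```bash
python3 - <<'E'
from h import *
to(.439,.117,.022)
for n,b in(("side",(230,150,470,330)),("top",(330,100,510,235))):
    im=r.read_camera(n);x0,y0,x1,y1=b;f=720/(x1-x0);cv2.imwrite(f"pics/{n}3.png",cv2.resize(im[y0:y1,x0:x1],None,fx=f,fy=f,interpolation=cv2.INTER_CUBIC))
E
```

```text
shift units [ 0.505 -0.009  1.407] jaw now 26.2 rz units 0.0 pos [0.4575 0.0811 0.1346] gap 0.0932 t 14.3 q [-0.37  0.46  0.21  2.05 -0.15  0.65  0.4 ]
```

View pics/side3.png

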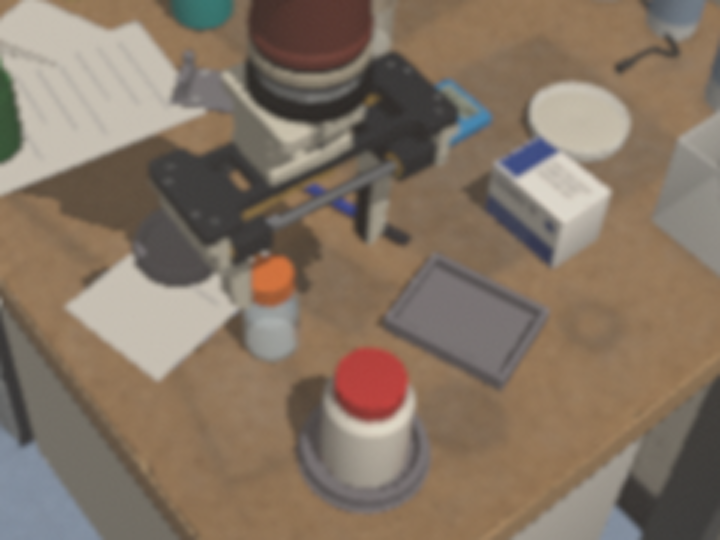

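View pics/top3.png

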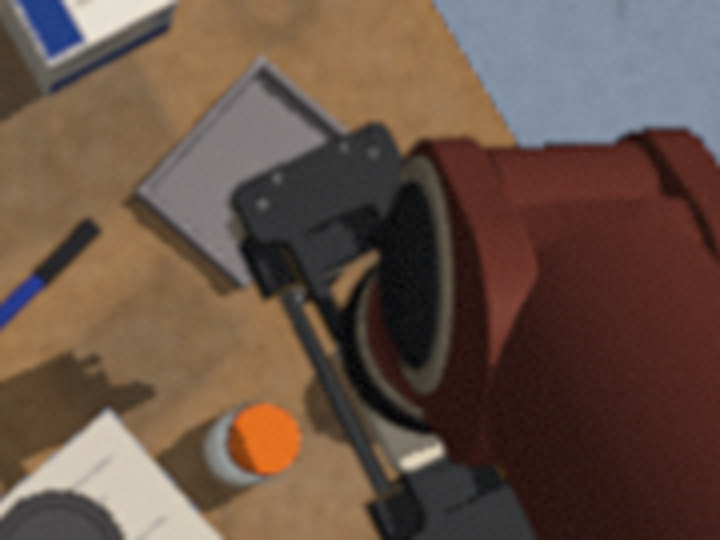

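The pot stands upright in the wide cup at side crop (370,420), and the bottle is undisturbed at (270,300).

Request:
{"api": "step_arm", "payload": {"motion": [[[0.1,0,0,0,0,0,1],[0.22,0,0,0,0,0,1],[0.33,0,0,0,0,0,1],[0.43,-0.01,0.03,0,0,0,1],[0.49,-0.01,0.1,0,0,0,1],[0.505,-0.01,0.22,0,0,0,1],[0.505,-0.01,0.35,0,0,0,1],[0.505,-0.01,0.48,0,0,0,1],[0.505,-0.01,0.62,0,0,0,1],[0.505,-0.01,0.76,0,0,0,1]]]}}

```text
time_s: 15.4
ee_pos: [0.4394, 0.1157, 0.0726]
ee_rot: [[-0.441, 0.898, -0.001], [0.898, 0.441, -0.001], [-0.0, -0.001, -1.0]]
wrist_force: [0.7, 0.2, 0.3]
finger_gap: 0.0933
```

Request:
{"api": "step_arm", "payload": {"motion": [[[0,0,0.13,0,0,0,1],[0,0,0.26,0,0,0,1],[0,0,0.38,0,0,0,1],[0,0,0.49,0,0,0,1],[0,0,0.58,0,0,0,1],[0,0,0.63,0,0,0,1],[0,0,0.64,0,0,0,0.7],[0,0,0.64,0,0,0,0],[0,0,0.64,0,0,0,0],[0,0,0.64,0,0,0,0]]]}}

```text
time_s: 16.4
ee_pos: [0.4396, 0.1163, 0.023]
ee_rot: [[-0.442, 0.897, 0.001], [0.897, 0.442, 0.0], [-0.0, 0.001, -1.0]]
wrist_force: [0.2, 0.1, 0.6]
finger_gap: 0.0656
```

Request:
{"api": "step_arm", "payload": {"motion": [[[0,0,0,0,0,0,0],[0,0,0,0,0,0,0],[0,0,0,0,0,0,0],[0,0,0,0,0,0,0],[0,0,0,0,0,0,0],[0,0,-0.05,0,0,0,0],[0,0,-0.12,0,0,0,0],[0,0,-0.22,0,0,0,0],[0,0,-0.33,0,0,0,0],[0,0,-0.45,0,0,0,0]]]}}

```text
time_s: 17.4
ee_pos: [0.4393, 0.1163, 0.0595]
ee_rot: [[-0.442, 0.897, -0.0], [0.897, 0.442, -0.0], [-0.0, -0.0, -1.0]]
wrist_force: [0.1, 1.3, -2.1]
finger_gap: 0.0426
```

```bash
python3 - <<'E'
from h import *
to(.377,.2145,.028,41)
E
```

```text
shift units [ 1.446 -0.156  0.394] jaw now 26.2 rz units -0.0821 pos [0.4393 0.1163 0.0595] gap 0.0426 t 17.4 q [-0.42  0.58  0.16  2.14 -0.21  0.43  0.36]
```

Request:
{"api": "step_arm", "payload": {"motion": [[[0.05,0,-0.08,0,0,-0.005,0],[0.12,-0.01,-0.14,0,0,-0.012,0],[0.22,-0.02,-0.18,0,0,-0.02,0],[0.33,-0.03,-0.2,0,0,-0.03,0],[0.44,-0.04,-0.2,0,0,-0.04,0],[0.55,-0.06,-0.2,0,0,-0.05,0],[0.66,-0.07,-0.2,0,0,-0.06,0],[0.77,-0.08,-0.2,0,0,-0.07,0],[0.88,-0.1,-0.2,0,0,-0.08,0],[1,-0.11,-0.2,0,0,-0.082,0]]]}}

```text
time_s: 18.4
ee_pos: [0.3956, 0.1846, 0.0746]
ee_rot: [[-0.656, 0.754, -0.0], [0.754, 0.656, -0.0], [0.0, -0.0, -1.0]]
wrist_force: [-0.3, 1.3, -1.7]
finger_gap: 0.0432
```

```bash
python3 - <<'E'
from h import *
to(.377,.2145,.028,41)
E
```

```text
shift units [0.435 0.07  0.582] jaw now 41.0 rz units 0.0002 pos [0.3956 0.1846 0.0746] gap 0.0432 t 18.4 q [-0.57  0.53  0.12  2.18 -0.14  0.44  0.37]
```

Request:
{"api": "step_arm", "payload": {"motion": [[[0.1,0.02,0,0,0,0,0],[0.2,0.03,0,0,0,0,0],[0.3,0.05,0,0,0,0,0],[0.38,0.06,0,0,0,0,0],[0.42,0.07,0,0,0,0,0],[0.435,0.07,0.03,0,0,0,0],[0.435,0.07,0.08,0,0,0,0],[0.435,0.07,0.15,0,0,0,0],[0.435,0.07,0.22,0,0,0,0],[0.435,0.07,0.3,0,0,0,0]]]}}

```text
time_s: 19.4
ee_pos: [0.3777, 0.2138, 0.05]
ee_rot: [[-0.655, 0.755, -0.0], [0.755, 0.655, -0.0], [-0.0, -0.0, -1.0]]
wrist_force: [0.6, -0.4, -2.6]
finger_gap: 0.0429
```

```bash
python3 - <<'E'
from h import *
to(.377,.2145,.0285,41)
for n,b in(("side",(230,150,470,330)),("top",(260,150,440,285))):
    im=r.read_camera(n);x0,y0,x1,y1=b;f=720/(x1-x0);cv2.imwrite(f"pics/{n}4.png",cv2.resize(im[y0:y1,x0:x1],None,fx=f,fy=f,interpolation=cv2.INTER_CUBIC))
E
```

```text
shift units [ 0.012 -0.001  0.269] jaw now 40.9 rz units -0.0003 pos [0.3777 0.2138 0.05  ] gap 0.0429 t 19.4 q [-0.64  0.58  0.11  2.2  -0.16  0.37  0.32]
```

View pics/side4.png

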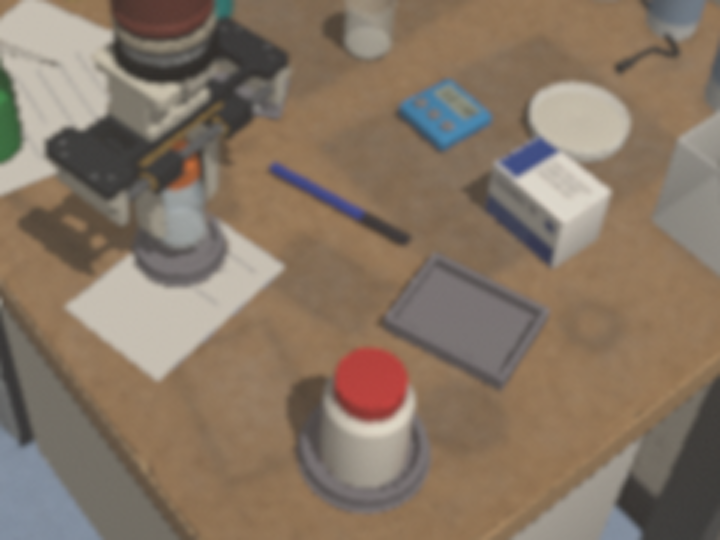

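The bottle is centred over the narrow cup at crop (183,230). I'll lower it and release.

Request:
{"api": "step_arm", "payload": {"motion": [[[0.01,0,0.06,0,0,0,0],[0.01,0,0.12,0,0,0,0],[0.01,0,0.18,0,0,0,0],[0.01,0,0.23,0,0,0,0],[0.01,0,0.26,0,0,0,0],[0.01,0,0.27,0,0,0,0],[0.01,0,0.27,0,0,0,0],[0.01,0,0.27,0,0,0,0.6],[0.01,0,0.27,0,0,0,1],[0.01,0,0.27,0,0,0,1]]]}}

```text
time_s: 20.5
ee_pos: [0.3774, 0.2149, 0.0294]
ee_rot: [[-0.656, 0.755, 0.001], [0.755, 0.656, 0.001], [-0.0, 0.001, -1.0]]
wrist_force: [-0.9, -1.2, -0.1]
finger_gap: 0.062
```

Request:
{"api": "step_arm", "payload": {"motion": [[[0,0,0,0,0,0,1],[0,0,0,0,0,0,1],[0,0,-0.05,0,0,0,1],[0,0,-0.13,0,0,0,1],[0,0,-0.25,0,0,0,1],[0,0,-0.4,0,0,0,1],[0,0,-0.55,0,0,0,1],[0,0,-0.7,0,0,0,1],[0,0,-0.85,0,0,0,1],[0,0,-1,0,0,0,1]]]}}

```text
time_s: 21.5
ee_pos: [0.377, 0.2147, 0.1104]
ee_rot: [[-0.656, 0.755, 0.001], [0.755, 0.656, 0.0], [-0.0, 0.001, -1.0]]
wrist_force: [0.5, 1.6, 0.0]
finger_gap: 0.0933
```

```bash
python3 - <<'E'
from h import *
to(.6775,.203,.12,30)
E
```

```text
shift units [-2.573  2.74  -0.118] jaw now 41.0 rz units 0.0609 pos [0.377  0.2147 0.1104] gap 0.0933 t 21.5 q [-0.68  0.46  0.15  2.15 -0.13  0.54  0.29]
```

Request:
{"api": "step_arm", "payload": {"motion": [[[-0.04,0.04,-0.02,0,0,0,1],[-0.1,0.11,-0.06,0,0,0.003,1],[-0.19,0.2,-0.1,0,0,0.006,1],[-0.29,0.31,-0.12,0,0,0.01,1],[-0.4,0.43,-0.12,0,0,0.014,1],[-0.51,0.55,-0.12,0,0,0.018,1],[-0.62,0.66,-0.12,0,0,0.022,1],[-0.73,0.78,-0.12,0,0,0.026,1],[-0.83,0.89,-0.12,0,0,0.03,1],[-0.93,1,-0.12,0,0,0.03,1]]]}}

```text
time_s: 22.5
ee_pos: [0.4872, 0.2108, 0.1184]
ee_rot: [[-0.581, 0.814, -0.0], [0.814, 0.581, -0.0], [-0.0, -0.001, -1.0]]
wrist_force: [0.3, 0.5, -0.9]
finger_gap: 0.0931
```

Request:
{"api": "step_arm", "payload": {"motion": [[[-0.1,0.1,0,0,0,0.003,1],[-0.2,0.2,0,0,0,0.006,1],[-0.3,0.3,0,0,0,0.01,1],[-0.4,0.4,0,0,0,0.014,1],[-0.5,0.5,0,0,0,0.018,1],[-0.6,0.6,0,0,0,0.022,1],[-0.7,0.7,0,0,0,0.026,1],[-0.8,0.8,0,0,0,0.03,1],[-0.88,0.9,0,0,0,0.03,1],[-0.93,0.95,0,0,0,0.03,1]]]}}

```text
time_s: 23.5
ee_pos: [0.5925, 0.1946, 0.1186]
ee_rot: [[-0.502, 0.865, 0.001], [0.865, 0.502, -0.0], [-0.0, 0.0, -1.0]]
wrist_force: [-0.3, -0.6, 0.2]
finger_gap: 0.0929
```

```bash
python3 - <<'E'
from h import *
to(.6775,.203,.12,30)
for n,b in(("side",(230,120,470,300)),("top",(260,80,460,230))):
    im=r.read_camera(n);x0,y0,x1,y1=b;f=720/(x1-x0);cv2.imwrite(f"pics/{n}5.png",cv2.resize(im[y0:y1,x0:x1],None,fx=f,fy=f,interpolation=cv2.INTER_CUBIC))
E
```

```text
shift units [-0.443  0.972 -0.017] jaw now 30.2 rz units 0.0009 pos [0.5925 0.1946 0.1186] gap 0.0929 t 23.5 q [-0.47  0.69  0.2   1.62 -0.17  0.85  0.33]
```

View pics/side5.png

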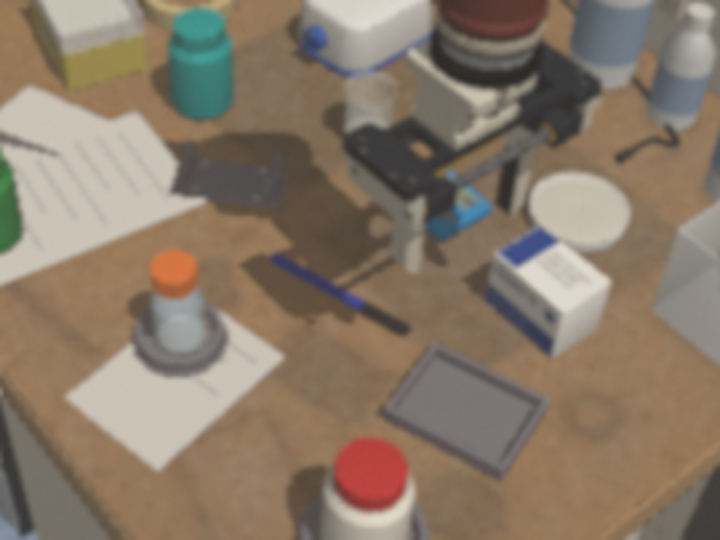

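View pics/top5.png

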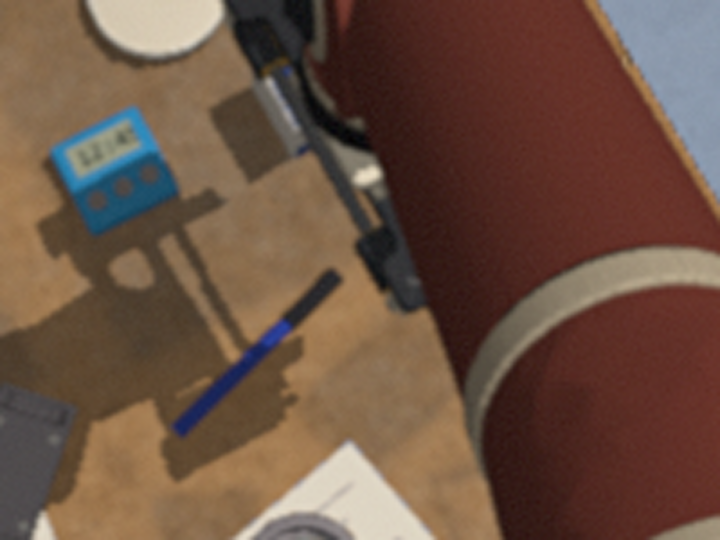

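The bottle stands in the narrow cup at side crop (178,310). The carton is unmoved at (548,290). I'll move over the carton and go down.

Request:
{"api": "step_arm", "payload": {"motion": [[[-0.05,0.1,0,0,0,0,1],[-0.1,0.22,0,0,0,0,1],[-0.16,0.35,0,0,0,0,1],[-0.22,0.48,0,0,0,0,1],[-0.28,0.61,0,0,0,0,1],[-0.33,0.74,0,0,0,0,1],[-0.38,0.86,0,0,0,0,1],[-0.42,0.94,0.05,0,0,0,1],[-0.44,0.97,0.14,0,0,0,1],[-0.44,0.97,0.24,0,0,0,1]]]}}

```text
time_s: 24.6
ee_pos: [0.6761, 0.2031, 0.0986]
ee_rot: [[-0.502, 0.865, -0.0], [0.865, 0.502, -0.0], [0.0, -0.001, -1.0]]
wrist_force: [0.0, -0.1, 0.0]
finger_gap: 0.0928
```

```bash
python3 - <<'E'
from h import *
to(.6775,.203,.022,30)
for n,b in(("side",(310,120,460,240)),):
    im=r.read_camera(n);x0,y0,x1,y1=b;f=720/(x1-x0);cv2.imwrite(f"pics/{n}6.png",cv2.resize(im[y0:y1,x0:x1],None,fx=f,fy=f,interpolation=cv2.INTER_CUBIC))
E
```

```text
shift units [-0.01   0.016  0.957] jaw now 30.2 rz units 0.0009 pos [0.6761 0.2031 0.0986] gap 0.0928 t 24.6 q [-0.43  0.83  0.2   1.37 -0.18  0.96  0.34]
```

View pics/side6.png

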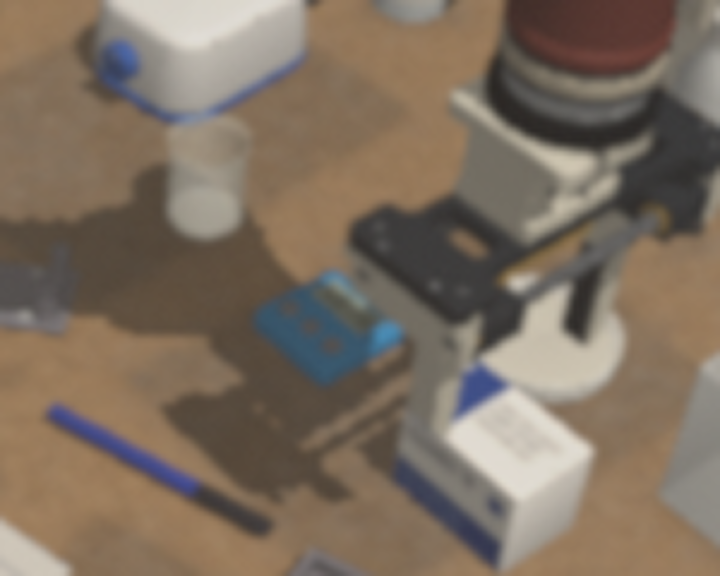

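```bash
python3 -c "
from h import *
print(cast('top',[(303,77),(303,97)],.01), cast('side',[(423,190)],.01))"
```

```text
[[0.74188927 0.31434382 0.01      ]
 [0.69511829 0.31315177 0.01      ]] [[0.7454951  0.31306589 0.01      ]]
```

Request:
{"api": "step_arm", "payload": {"motion": [[[-0.01,0.02,0.08,0,0,0,1],[-0.01,0.02,0.18,0,0,0,1],[-0.01,0.02,0.3,0,0,0,1],[-0.01,0.02,0.43,0,0,0,1],[-0.01,0.02,0.56,0,0,0,1],[-0.01,0.02,0.69,0,0,0,1],[-0.01,0.02,0.8,0,0,0,1],[-0.01,0.02,0.9,0,0,0,1],[-0.01,0.02,0.95,0,0,0,1],[-0.01,0.02,0.95,0,0,0,0.5]]]}}

```text
time_s: 25.65
ee_pos: [0.6775, 0.2032, 0.0226]
ee_rot: [[-0.503, 0.865, -0.001], [0.865, 0.503, -0.0], [0.0, -0.001, -1.0]]
wrist_force: [-0.2, -0.1, -0.2]
finger_gap: 0.0884
```

Request:
{"api": "step_arm", "payload": {"motion": [[[0,0,0,0,0,0,0],[0,0,0,0,0,0,0],[0,0,0,0,0,0,0],[0,0,0,0,0,0,0],[0,0,0,0,0,0,0],[0,0,-0.05,0,0,0,0],[0,0,-0.12,0,0,0,0],[0,0,-0.2,0,0,0,0],[0,0,-0.3,0,0,0,0],[0,0,-0.4,0,0,0,0]]]}}

```text
time_s: 26.65
ee_pos: [0.678, 0.2034, 0.0563]
ee_rot: [[-0.503, 0.865, 0.0], [0.865, 0.503, 0.0], [-0.0, 0.0, -1.0]]
wrist_force: [0.2, -0.2, -1.1]
finger_gap: 0.0549
```

```bash
python3 - <<'E'
from h import *
to(.5925,.112,.065,49)
im=r.read_camera("side");x0,y0,x1,y1=(310,120,460,240);cv2.imwrite("pics/side7.png",cv2.resize(im[y0:y1,x0:x1],None,fx=4.8,fy=4.8,interpolation=cv2.INTER_CUBIC))
E
```

```text
shift units [-0.45  -1.498 -0.109] jaw now 30.2 rz units -0.1046 pos [0.678  0.2034 0.0563] gap 0.0549 t 26.65 q [-0.42  0.88  0.19  1.39 -0.19  0.89  0.35]
```

View pics/side7.png

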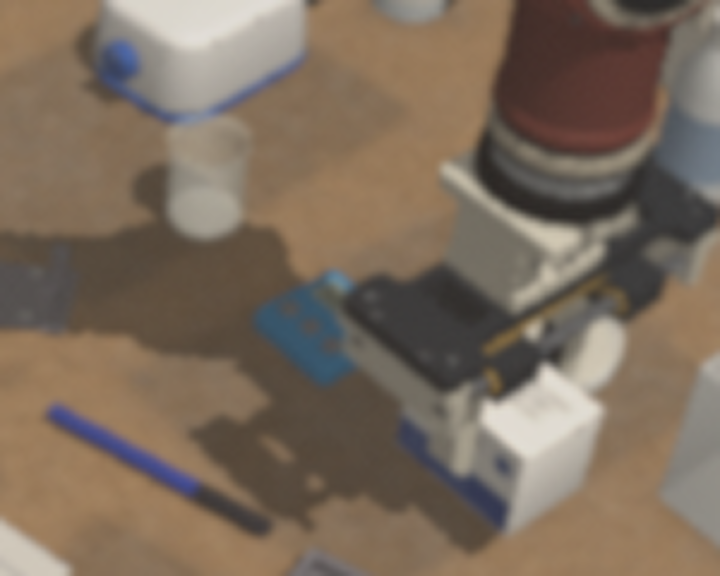

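Request:
{"api": "step_arm", "payload": {"motion": [[[-0.01,-0.04,-0.05,0,0,-0.003,0],[-0.03,-0.11,-0.1,0,0,-0.01,0],[-0.06,-0.2,-0.14,0,0,-0.02,0],[-0.09,-0.3,-0.16,0,0,-0.03,0],[-0.12,-0.4,-0.16,0,0,-0.04,0],[-0.15,-0.5,-0.16,0,0,-0.05,0],[-0.18,-0.6,-0.16,0,0,-0.06,0],[-0.21,-0.7,-0.16,0,0,-0.07,0],[-0.24,-0.8,-0.16,0,0,-0.08,0],[-0.27,-0.9,-0.16,0,0,-0.09,0]]]}}

```text
time_s: 27.7
ee_pos: [0.6257, 0.1476, 0.0683]
ee_rot: [[-0.725, 0.689, -0.001], [0.689, 0.725, -0.001], [0.0, -0.001, -1.0]]
wrist_force: [-0.4, 0.3, -0.7]
finger_gap: 0.0546
```

```bash
python3 - <<'E'
from h import *
to(.5925,.112,.065,49)
E
```

```text
shift units [-0.005 -0.609  0.042] jaw now 46.5 rz units -0.014 pos [0.6257 0.1476 0.0683] gap 0.0546 t 27.7 q [-0.33  0.77  0.11  1.6  -0.1   0.78  0.64]
```

Request:
{"api": "step_arm", "payload": {"motion": [[[0,-0.1,0,0,0,-0.003,0],[0,-0.2,0,0,0,-0.006,0],[0,-0.3,0,0,0,-0.009,0],[0,-0.39,0,0,0,-0.012,0],[0,-0.47,0,0,0,-0.014,0],[0,-0.54,0,0,0,-0.014,0],[0,-0.59,0,0,0,-0.014,0],[0,-0.61,0,0,0,-0.014,0],[0,-0.61,0.04,0,0,-0.014,0],[0,-0.61,0.08,0,0,-0.014,0]]]}}

```text
time_s: 28.7
ee_pos: [0.5931, 0.1136, 0.0617]
ee_rot: [[-0.754, 0.657, 0.0], [0.657, 0.754, 0.0], [-0.0, 0.001, -1.0]]
wrist_force: [0.8, 0.1, -1.7]
finger_gap: 0.055
```

```bash
python3 - <<'E'
from h import *
to(.5925,.112,.028,49)
for n,b in(("side",(300,190,450,310)),("top",(330,80,480,200))):
    im=r.read_camera(n);cv2.imwrite(f"pics/{n}8r.png",im);x0,y0,x1,y1=b;f=720/(x1-x0);cv2.imwrite(f"pics/{n}8.png",cv2.resize(im[y0:y1,x0:x1],None,fx=f,fy=f,interpolation=cv2.INTER_CUBIC))
E
```

```text
shift units [-0.007 -0.019  0.421] jaw now 48.9 rz units -0.0005 pos [0.5931 0.1136 0.0617] gap 0.055 t 28.7 q [-0.28  0.73  0.09  1.72 -0.09  0.69  0.71]
```

View pics/side8.png

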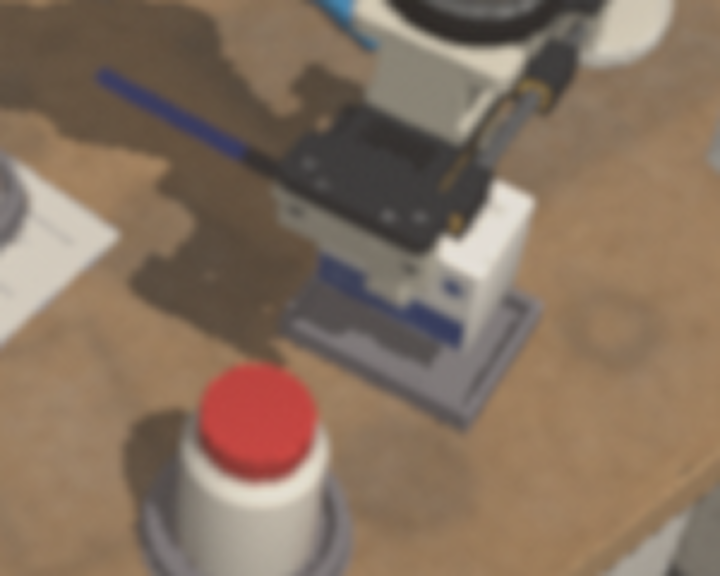

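View pics/top8.png

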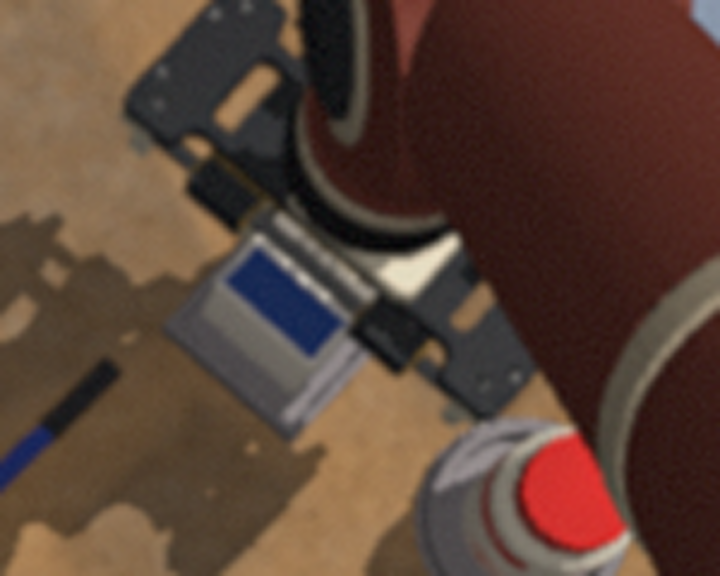

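```bash
python3 - <<'E'
from h import *
print("front bottom",cast("side",[(396.25,262.5)],.039), "back bottom", cast("side",[(366.5,245.5)],.039))
u=np.array([.657,.754]);v=np.array([-.754,.657]);c=np.array([.5931,.1136])
print("expected",c-.028*u-.04*v, c-.028*u+.04*v, c+.028*u+.04*v)
g=lambda x,y:(330+x/4.8,80+y/4.8)
print("top corners",cast("top",[g(222,280),g(312,362),g(258,234)],.099))
E
```

```text
front bottom [[0.60628875 0.0706729  0.039     ]] back bottom [[0.5494665  0.12603191 0.039     ]]
expected [0.604864 0.066208] [0.544544 0.118768] [0.581336 0.160992]
top corners [[0.58017026 0.15725921 0.099     ]
 [0.54576445 0.11946601 0.099     ]
 [0.60019431 0.14229472 0.099     ]]
```

Request:
{"api": "step_arm", "payload": {"motion": [[[-0.01,-0.02,0.07,0,0,0,0],[-0.01,-0.02,0.14,0,0,0,0],[-0.01,-0.02,0.21,0,0,0,0],[-0.01,-0.02,0.28,0,0,0,0],[-0.01,-0.02,0.34,0,0,0,0],[-0.01,-0.02,0.39,0,0,0,0],[-0.01,-0.02,0.42,0,0,0,0],[-0.01,-0.02,0.42,0,0,0,0],[-0.01,-0.02,0.42,0,0,0,0.7],[-0.01,-0.02,0.42,0,0,0,1]]]}}

```text
time_s: 29.8
ee_pos: [0.5928, 0.1115, 0.0284]
ee_rot: [[-0.753, 0.658, 0.001], [0.658, 0.753, 0.0], [-0.001, 0.001, -1.0]]
wrist_force: [-0.3, -0.7, 0.1]
finger_gap: 0.0664
```

Request:
{"api": "step_arm", "payload": {"motion": [[[0,0,0,0,0,0,1],[0,0,0,0,0,0,1],[0,0,0,0,0,0,1],[0,0,-0.05,0,0,0,1],[0,0,-0.14,0,0,0,1],[0,0,-0.26,0,0,0,1],[0,0,-0.4,0,0,0,1],[0,0,-0.55,0,0,0,1],[0,0,-0.7,0,0,0,1],[0,0,-0.85,0,0,0,1]]]}}

```text
time_s: 30.8
ee_pos: [0.5925, 0.1115, 0.0977]
ee_rot: [[-0.753, 0.657, 0.001], [0.657, 0.753, 0.0], [-0.0, 0.001, -1.0]]
wrist_force: [0.1, -0.2, 0.5]
finger_gap: 0.0932
```

```bash
python3 - <<'E'
from h import *
to(.514,.247,.06,46)
E
```

```text
shift units [1.853 0.631 0.47 ] jaw now 48.9 rz units 0.0161 pos [0.5925 0.1115 0.0977] gap 0.0932 t 30.8 q [-0.28  0.68  0.09  1.7  -0.08  0.76  0.71]
```

Request:
{"api": "step_arm", "payload": {"motion": [[[0.08,0.03,0,0,0,0,1],[0.18,0.06,0,0,0,0,1],[0.28,0.1,0,0,0,0.002,0.9],[0.38,0.13,0,0,0,0.004,0.8],[0.48,0.17,0,0,0,0.006,0.7],[0.58,0.2,0,0,0,0.008,0.6],[0.68,0.23,0,0,0,0.01,0.6],[0.78,0.27,0,0,0,0.012,0.6],[0.89,0.31,0,0,0,0.014,0.6],[1,0.34,0,0,0,0.016,0.6]]]}}

```text
time_s: 31.8
ee_pos: [0.5496, 0.1853, 0.0962]
ee_rot: [[-0.719, 0.695, 0.0], [0.695, 0.719, 0.0], [0.0, 0.0, -1.0]]
wrist_force: [0.1, 0.3, 0.4]
finger_gap: 0.056
```

Request:
{"api": "step_arm", "payload": {"motion": [[[0.11,0.04,0,0,0,0,0.6],[0.22,0.08,0,0,0,0,0.6],[0.33,0.12,0.02,0,0,0,0.6],[0.44,0.15,0.05,0,0,0,0.6],[0.55,0.18,0.1,0,0,0,0.6],[0.65,0.21,0.15,0,0,0,0.6],[0.74,0.23,0.22,0,0,0,0.6],[0.8,0.24,0.3,0,0,0,0.6],[0.83,0.25,0.38,0,0,0,0.6],[0.84,0.25,0.46,0,0,0,0.6]]]}}

```text
time_s: 32.8
ee_pos: [0.5154, 0.2457, 0.0588]
ee_rot: [[-0.72, 0.694, -0.0], [0.694, 0.72, -0.0], [-0.0, -0.0, -1.0]]
wrist_force: [-0.8, -0.1, 0.3]
finger_gap: 0.0558
```

```bash
python3 - <<'E'
from h import *
to(.514,.247,.003,46)
for n,b in(("side",(270,160,450,295)),("top",(270,90,450,225))):
    im=r.read_camera(n);cv2.imwrite(f"pics/{n}9r.png",im);x0,y0,x1,y1=b;f=720/(x1-x0);cv2.imwrite(f"pics/{n}9.png",cv2.resize(im[y0:y1,x0:x1],None,fx=f,fy=f,interpolation=cv2.INTER_CUBIC))
E
```

```text
shift units [0.023 0.    0.697] jaw now 46.0 rz units 0.0001 pos [0.5154 0.2457 0.0588] gap 0.0558 t 32.8 q [-0.56  0.7   0.12  1.82 -0.13  0.63  0.44]
```

View pics/side9.png

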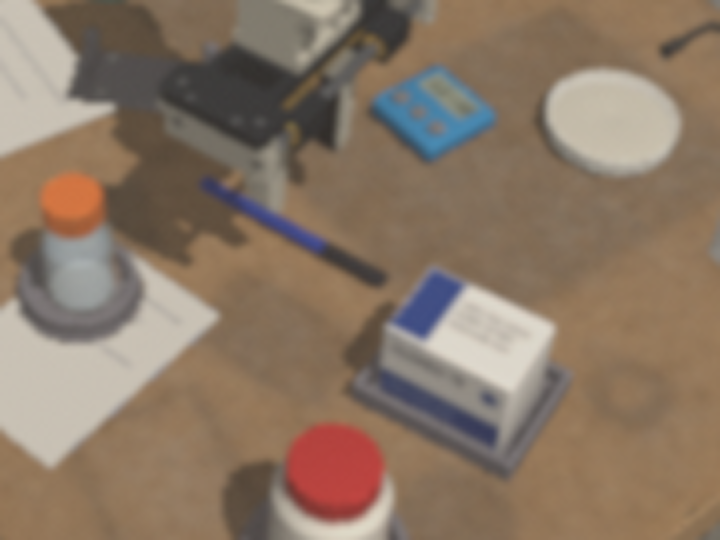

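View pics/top9.png

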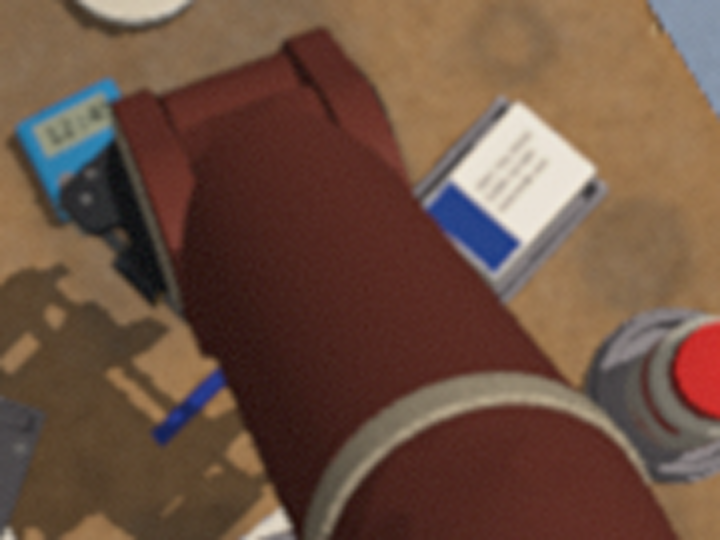

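The carton sits flat in the frame at side crop (470,360), and the marker is unmoved with its ends at (203,183) and (383,278).

Request:
{"api": "step_arm", "payload": {"motion": [[[0.02,0,0.08,0,0,0,0.6],[0.02,0,0.18,0,0,0,0.6],[0.02,0,0.28,0,0,0,0.6],[0.02,0,0.38,0,0,0,0.6],[0.02,0,0.47,0,0,0,0.6],[0.02,0,0.55,0,0,0,0.6],[0.02,0,0.62,0,0,0,0.6],[0.02,0,0.66,0,0,0,0.6],[0.02,0,0.68,0,0,0,0.6],[0.02,0,0.68,0,0,0,0.6]]]}}

```text
time_s: 33.9
ee_pos: [0.5143, 0.2467, 0.005]
ee_rot: [[-0.72, 0.694, -0.0], [0.694, 0.72, -0.0], [0.0, -0.0, -1.0]]
wrist_force: [-0.2, -0.4, 0.2]
finger_gap: 0.0562
```

Request:
{"api": "step_arm", "payload": {"motion": [[[0,0,0,0,0,0,0],[0,0,0,0,0,0,0],[0,0,0,0,0,0,0],[0,0,0,0,0,0,0],[0,0,0,0,0,0,0],[0,0,0,0,0,0,0],[0,0,0,0,0,0,0],[0,0,0,0,0,0,0],[0,0,-0.06,0,0,0,0],[0,0,-0.15,0,0,0,0]]]}}

```text
time_s: 34.9
ee_pos: [0.514, 0.2466, 0.0171]
ee_rot: [[-0.719, 0.695, -0.001], [0.695, 0.719, -0.001], [0.0, -0.001, -1.0]]
wrist_force: [-0.4, -1.2, 0.0]
finger_gap: 0.0115
```

Request:
{"api": "step_arm", "payload": {"motion": [[[0,0,-0.08,0,0,0,0],[0,0,-0.18,0,0,0,0],[0,0,-0.28,0,0,0,0],[0,0,-0.38,0,0,0,0],[0,0,-0.48,0,0,0,0],[0,0,-0.58,0,0,0,0],[0,0,-0.66,0,0,0,0],[0,0,-0.73,0,0,0,0],[0,0,-0.77,0,0,0,0],[0,0,-0.78,0,0,0,0]]]}}

```text
time_s: 35.9
ee_pos: [0.5145, 0.2468, 0.0798]
ee_rot: [[-0.72, 0.694, 0.0], [0.694, 0.72, 0.0], [-0.0, 0.0, -1.0]]
wrist_force: [-0.0, 0.1, -0.5]
finger_gap: 0.0113
```

```bash
python3 - <<'E'
from h import *
to(.435,.395,.08,72.6)
for n,b in(("side",(250,130,430,265)),):
    im=r.read_camera(n);cv2.imwrite(f"pics/{n}10r.png",im);x0,y0,x1,y1=b;f=720/(x1-x0);cv2.imwrite(f"pics/{n}10.png",cv2.resize(im[y0:y1,x0:x1],None,fx=f,fy=f,interpolation=cv2.INTER_CUBIC))
E
```

```text
shift units [ 2.002  0.643 -0.003] jaw now 46.0 rz units -0.1477 pos [0.5145 0.2468 0.0798] gap 0.0113 t 35.9 q [-0.56  0.67  0.12  1.81 -0.12  0.67  0.43]
```

View pics/side10.png

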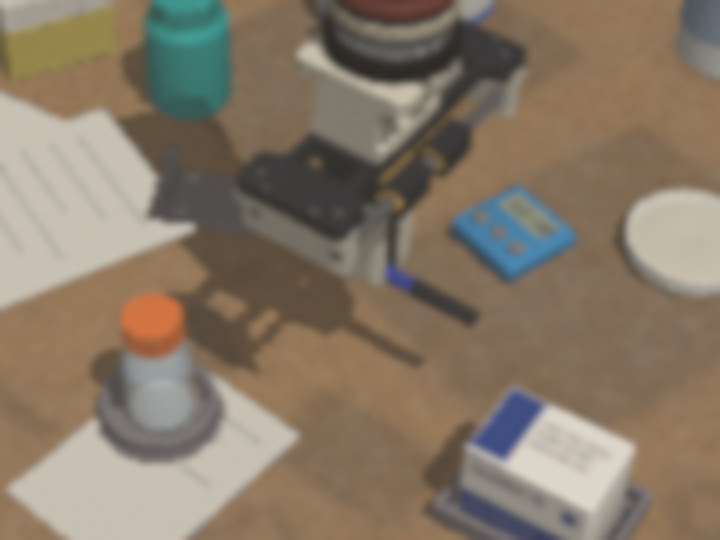

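```bash
python3 - <<'E'
from h import *
t=cv2.imread("pics/top0.png");s=cv2.imread("pics/side0.png")
a=cv2.resize(t[175:245,230:300],(560,560),interpolation=cv2.INTER_CUBIC);b=cv2.resize(s[155:205,280:335],(616,560),interpolation=cv2.INTER_CUBIC)
cv2.imwrite("pics/ra.png",a);cv2.imwrite("pics/rb.png",b)
hsv=lambda im:cv2.cvtColor(im,cv2.COLOR_BGR2HSV)
for n,im,bx in(("top",t,(175,190,230,240)),("side",s,(275,110,320,165))):
    m=cv2.inRange(hsv(im),(78,100,40),(95,255,255));k=np.zeros_like(m);k[bx[1]:bx[3],bx[0]:bx[2]]=255;m&=k
    c=max(cv2.findContours(m,0,1)[0],key=cv2.contourArea);print(n,cv2.boundingRect(c))
cv2.imwrite("pics/tq.png",np.hstack([cv2.resize(t[190:245,175:230],(400,400),interpolation=cv2.INTER_CUBIC),cv2.resize(s[115:170,270:325],(400,400),interpolation=cv2.INTER_CUBIC)]))
E
```

```text
top (185, 201, 37, 30)
side (287, 124, 20, 35)
```

View pics/ra.png

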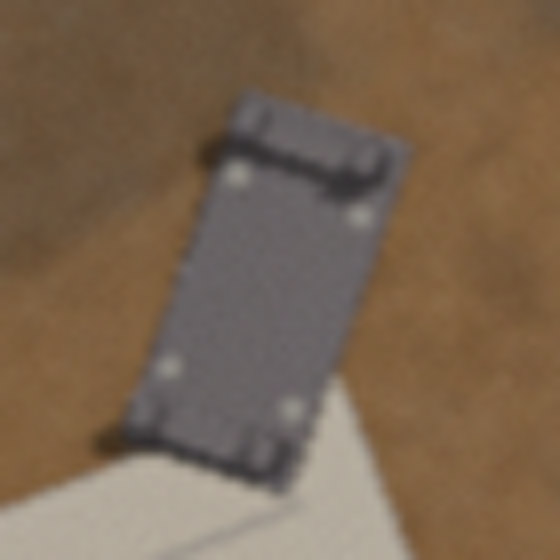

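View pics/rb.png

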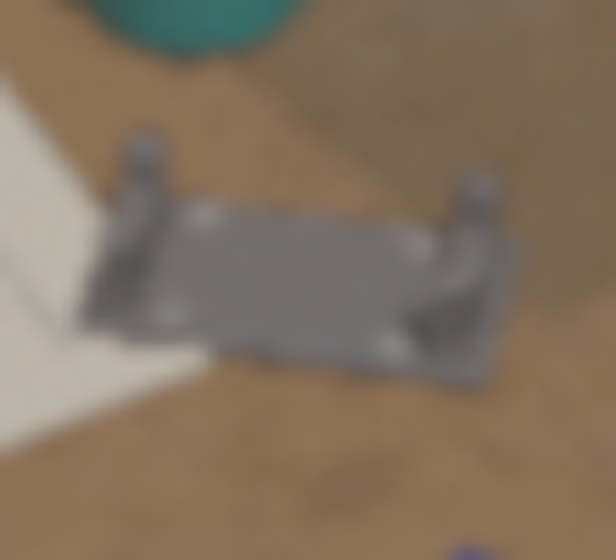

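View pics/tq.png

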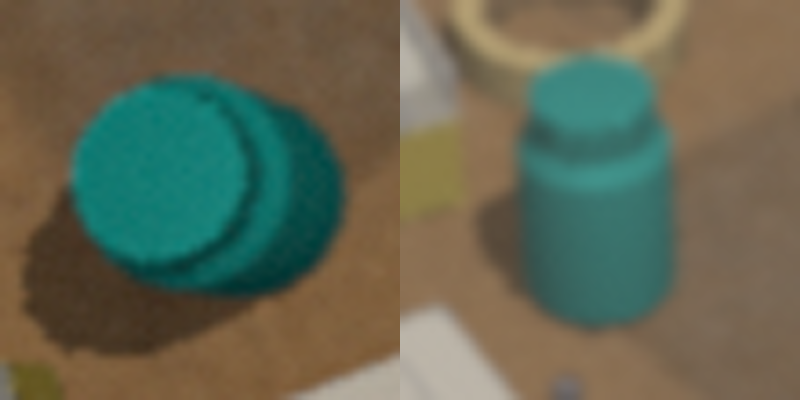

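```bash
python3 - <<'E'
from h import *
T=np.array([(237,177),(360,216),(168,366),(292,408)])/8+[229.56,174.56]
S=np.array([(205,215),(420,246),(172,313),(395,347)])/11.2+[279.55,154.55]
for n,q in(("top",T),("side",S)):
    P=cast(n,q,.006)[:,:2];print(n,P.mean(0),P.round(4).tolist())
P=cast("top",T,.006)[:,:2]
d=(P[0]+P[1]-P[2]-P[3]);print("long axis",np.degrees(np.arctan2(d[1],d[0])));d=P[1]+P[3]-P[0]-P[2];print("short",np.degrees(np.arctan2(d[1],d[0])))
print("two rest",two(S.mean(0),T.mean(0)))
tq=two((295.9,126.6),(196.5,213.2));print("turq top",tq)
# base centre from side: bottom front, and height from extents
print(cast("top",[(196.5,213.2)],.097),cast("side",[(295.9,126.6)],.097))
print("base front",cast("side",[(270+197/400*55,115+328/400*55)],0))
E
```

```text
top [0.43625721 0.3961245 ] [[0.4679, 0.4048], [0.4577, 0.3703], [0.4151, 0.4221], [0.4043, 0.3874]]
side [0.43581717 0.39674429] [[0.415, 0.423], [0.4673, 0.4051], [0.4039, 0.3888], [0.457, 0.3701]]
long axis -17.941808490470116
short -106.90360591138356
two rest (array([0.43598549, 0.39604647, 0.00647149]), np.float64(0.0003317820213930844))
turq top (array([0.42116887, 0.5150967 , 0.10113779]), np.float64(0.0002850544016172939))
[[0.42161987 0.5163303  0.097     ]] [[0.42131262 0.5206606  0.097     ]]
base front [[0.41813149 0.48831233 0.        ]]
```

Rest centre is (0.436, 0.396), with both views agreeing to about 0.5 mm. The turquoise pot's cap at (0.4215, 0.5175), about 0.10 m high, would pass close under the gripper body. I'll tilt the tool 8° about the pen axis to raise that side.

Request:
{"api": "step_arm", "payload": {"motion": [[[0.05,0.02,0,0,0,-0.005,0],[0.12,0.04,0,0,0,-0.012,0],[0.22,0.07,0,0,0,-0.02,0],[0.33,0.1,0,0,0,-0.03,0],[0.44,0.14,0,0,0,-0.04,0],[0.55,0.18,0,0,0,-0.05,0],[0.66,0.22,0,0,0,-0.06,0],[0.77,0.25,0,0,0,-0.07,0],[0.88,0.28,0,0,0,-0.08,0],[1,0.32,0,0,0,-0.09,0]]]}}

```text
time_s: 36.95
ee_pos: [0.4742, 0.3211, 0.0794]
ee_rot: [[-0.886, 0.464, -0.0], [0.464, 0.886, -0.0], [-0.0, -0.0, -1.0]]
wrist_force: [-0.4, 0.3, -0.1]
finger_gap: 0.0116
```

```bash
python3 -c "
from h import *
to(.436,.3963,.08,72.5)"
```

```text
shift units [ 0.859  0.61  -0.007] jaw now 62.3 rz units -0.0564 pos [0.4742 0.3211 0.0794] gap 0.0116 t 36.95 q [-0.67  0.67  0.05  1.8  -0.05  0.68  0.5 ]
```

Request:
{"api": "step_arm", "payload": {"motion": [[[0.1,0.07,0,0,0,-0.006,0],[0.2,0.14,0,0,0,-0.012,0],[0.31,0.22,0,0,0,-0.02,0],[0.42,0.3,0,0,0,-0.028,0],[0.53,0.38,0,0,0,-0.036,0],[0.63,0.45,0,0,0,-0.044,0],[0.72,0.51,0,0,0,-0.05,0],[0.8,0.57,0,0,0,-0.056,0],[0.85,0.6,0,0,0,-0.056,0],[0.86,0.61,0,0,0,-0.056,0]]]}}

```text
time_s: 37.95
ee_pos: [0.436, 0.3966, 0.0794]
ee_rot: [[-0.953, 0.303, -0.0], [0.303, 0.953, 0.0], [0.0, 0.0, -1.0]]
wrist_force: [0.9, 0.2, -0.5]
finger_gap: 0.0116
```

Request:
{"api": "step_arm", "payload": {"motion": [[[0,0,0.02,-0.01,0,0,0],[0,0,0.06,-0.02,0,0,0],[0,0,0.1,-0.03,0,0,0],[0,0,0.15,-0.04,0,0,0],[0,0,0.19,-0.044,0,0,0],[0,0,0.23,-0.044,0,0,0],[0,0,0.26,-0.044,0,0,0],[0,0,0.28,-0.044,0,0,0],[0,0,0.28,-0.044,0,0,0],[0,0,0.28,-0.044,0,0,0]]]}}

```text
time_s: 38.95
ee_pos: [0.4365, 0.3963, 0.0571]
ee_rot: [[-0.953, 0.301, 0.042], [0.304, 0.944, 0.131], [-0.0, 0.138, -0.99]]
wrist_force: [-0.2, -0.1, 0.3]
finger_gap: 0.0116
```

```bash
python3 - <<'E'
from h import *
to(.436,.3963,.0235,72.5);print(np.array(r.sense()["ee_rot"]).round(3))
for n,b in(("side",(250,110,370,200)),("top",(180,120,340,240))):
    im=r.read_camera(n);cv2.imwrite(f"pics/{n}11r.png",im);x0,y0,x1,y1=b;f=720/(x1-x0);cv2.imwrite(f"pics/{n}11.png",cv2.resize(im[y0:y1,x0:x1],None,fx=f,fy=f,interpolation=cv2.INTER_CUBIC))
E
```

```text
shift units [ 0.006 -0.06   0.416] jaw now 72.3 rz units -0.001 pos [0.4365 0.3963 0.0571] gap 0.0116 t 38.95 q [-0.7   0.68 -0.06  1.88 -0.07  0.47  0.58]
[[-0.953  0.301  0.042]
 [ 0.304  0.944  0.131]
 [-0.     0.138 -0.99 ]]
```

View pics/side11.png

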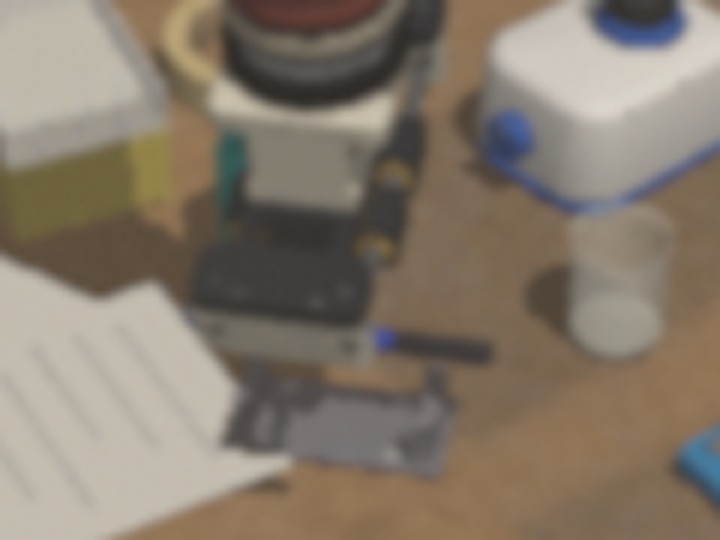

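View pics/top11.png

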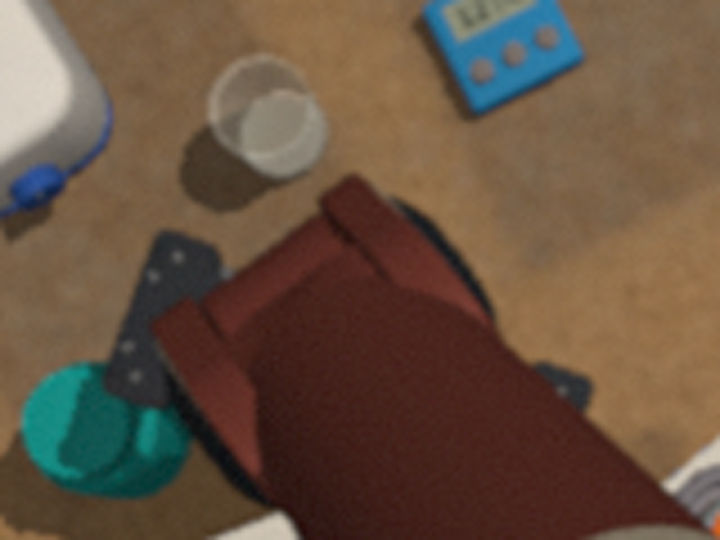

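```bash
python3 - <<'E'
from h import *
print(cast("side",[(331.6,168.2)],.057), "expect",.4365+.07*.954,.3963-.07*.301)
E
```

```text
[[0.50367101 0.37864762 0.057     ]] expect 0.50328 0.37523
```

Request:
{"api": "step_arm", "payload": {"motion": [[[0,-0.01,0.06,0,0,0,0],[0,-0.02,0.13,0,0,0,0],[0,-0.03,0.2,0,0,0,0],[0,-0.04,0.27,0,0,0,0],[0,-0.05,0.33,0,0,0,0],[0,-0.06,0.38,0,0,0,0],[0,-0.06,0.41,0,0,0,0],[0,-0.06,0.42,0,0,0,0],[0,-0.06,0.42,0,0,0,0],[0,-0.06,0.42,0,0,0,0]]]}}

```text
time_s: 40.05
ee_pos: [0.4361, 0.3954, 0.0236]
ee_rot: [[-0.953, 0.301, 0.041], [0.304, 0.944, 0.131], [0.0, 0.137, -0.991]]
wrist_force: [-1.3, -1.5, 5.5]
finger_gap: 0.0115
```

```bash
python3 - <<'E'
from h import *
to(.436,.3963,.0235,72.5);print(r.sense()["wrist_force"])
for n,b in(("side",(250,110,370,200)),):
    im=r.read_camera(n);x0,y0,x1,y1=b;f=720/(x1-x0);cv2.imwrite(f"pics/{n}12.png",cv2.resize(im[y0:y1,x0:x1],None,fx=f,fy=f,interpolation=cv2.INTER_CUBIC))
E
```

```text
shift units [0.005 0.01  0.003] jaw now 72.3 rz units -0.0012 pos [0.4361 0.3954 0.0236] gap 0.0115 t 40.05 q [-0.7   0.74 -0.06  1.89 -0.07  0.39  0.58]
[-1.31722245 -1.46018558  5.49525564]
```

View pics/side12.png

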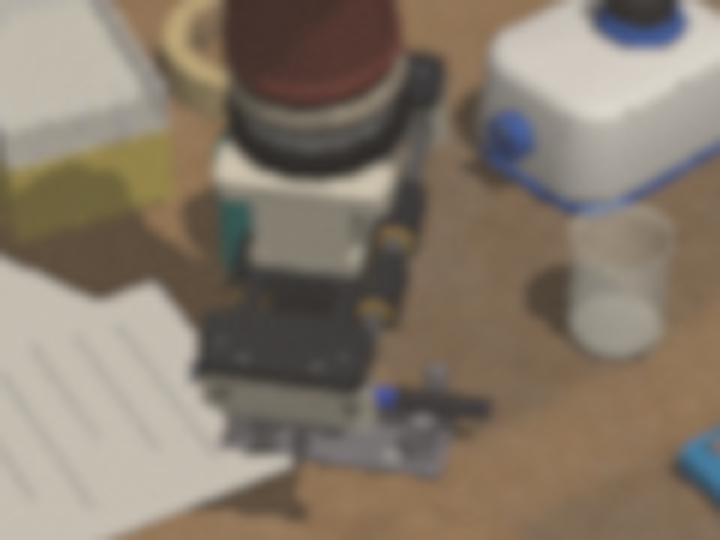

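The pen lies in the saddles at crop (430,400), with 5.5 N of contact. I'll open part-way and retreat along the tool axis.

Request:
{"api": "step_arm", "payload": {"motion": [[[0,0,0,0,0,0,0.2],[0,0,0,0,0,0,0.3],[0,0,0,0,0,0,0.4],[0,0,0,0,0,0,0.4],[0,0,0,0,0,0,0.4],[0,0,0,0,0,0,0.4],[0,0,0,0,0,0,0.4],[0,0,-0.05,0,0,0,0.4],[0,0,-0.13,0,0,0,0.4],[0,0,-0.25,0,0,0,0.4]]]}}

```text
time_s: 41.1
ee_pos: [0.4354, 0.393, 0.0433]
ee_rot: [[-0.953, 0.301, 0.041], [0.304, 0.944, 0.131], [0.0, 0.137, -0.991]]
wrist_force: [-0.4, 0.1, 0.6]
finger_gap: 0.0375
```

Request:
{"api": "step_arm", "payload": {"motion": [[[0,0,-0.12,0,0,0,0.4],[0,0,-0.24,0,0,0,0.4],[0,0,-0.36,0,0,0,0.4],[0,0,-0.48,0,0,0,0.4],[0,0,-0.6,0,0,0,0.4],[0,0,-0.7,0,0,0,0.4],[0,0,-0.8,0,0,0,0.4],[0,0,-0.9,0,0,0,0.4],[0,0,-1,0,0,0,0.4],[0,0,-1,0,0,0,0.4]]]}}

```text
time_s: 42.1
ee_pos: [0.4328, 0.3831, 0.1234]
ee_rot: [[-0.953, 0.301, 0.044], [0.304, 0.943, 0.133], [-0.001, 0.14, -0.99]]
wrist_force: [0.3, 0.5, 0.0]
finger_gap: 0.0372
```

Request:
{"api": "step_arm", "payload": {"motion": [[[-0.05,-0.1,-0.05,0,0,0,0.4],[-0.1,-0.2,-0.1,0,0,0,0.4],[-0.2,-0.3,-0.15,0,0,0,0.4],[-0.3,-0.4,-0.2,0,0,0,0.4],[-0.4,-0.5,-0.2,0,0,0,0.4],[-0.5,-0.6,-0.2,0,0,0,0.4],[-0.6,-0.7,-0.2,0,0,0,0.4],[-0.7,-0.8,-0.2,0,0,0,0.4],[-0.8,-0.9,-0.2,0,0,0,0.4],[-0.8,-1,-0.2,0,0,0,0.4]]]}}

```text
time_s: 43.1
ee_pos: [0.4697, 0.2843, 0.1268]
ee_rot: [[-0.952, 0.303, 0.043], [0.306, 0.943, 0.131], [-0.001, 0.138, -0.99]]
wrist_force: [0.4, -0.2, -0.2]
finger_gap: 0.0374
```

```bash
python3 - <<'E'
from h import *
to(.436,.3963,.0235,72.5)
for n,b in(("side",(220,110,460,290)),("top",(180,80,480,290))):
    im=r.read_camera(n);cv2.imwrite(f"pics/{n}13r.png",im);x0,y0,x1,y1=b;f=720/(x1-x0);cv2.imwrite(f"pics/{n}13.png",cv2.resize(im[y0:y1,x0:x1],None,fx=f,fy=f,interpolation=cv2.INTER_CUBIC))
E
```

```text
shift units [0.831 1.014 1.444] jaw now 72.2 rz units -0.0017 pos [0.4697 0.2843 0.1268] gap 0.0374 t 43.1 q [-0.47  0.53 -0.1   1.92 -0.07  0.59  0.77]
```

View pics/side13.png

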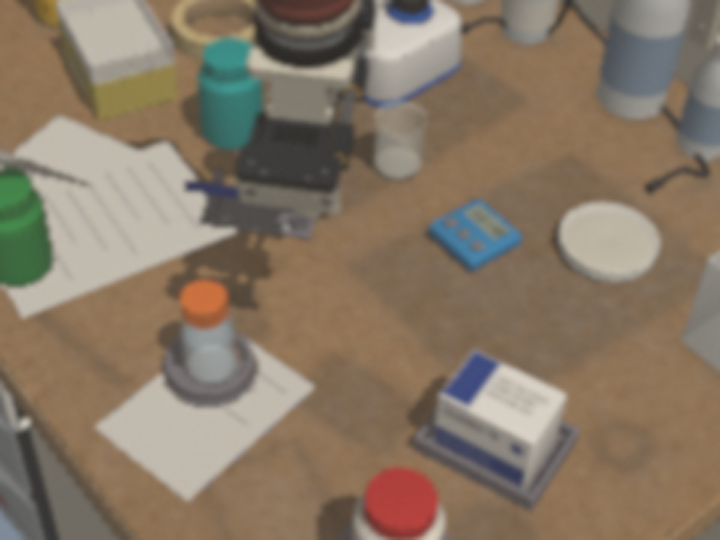

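View pics/top13.png

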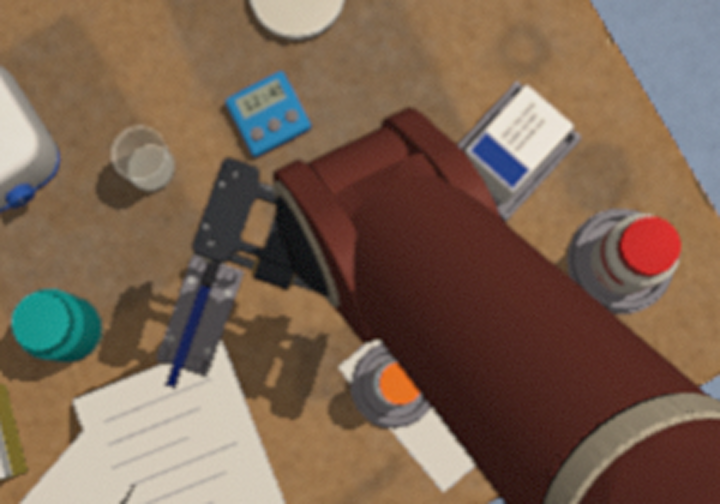

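The pen is in the rest in the top crop, running from (172,383) to under the hand. I'll move the hand farther off for a full check.

Request:
{"api": "step_arm", "payload": {"motion": [[[-0.05,-0.1,-0.05,0,0,0,0.4],[-0.1,-0.2,-0.1,0,0,0,0.4],[-0.2,-0.3,-0.15,0,0,0,0.4],[-0.3,-0.4,-0.2,0,0,0,0.4],[-0.4,-0.5,-0.25,0,0,0,0.4],[-0.5,-0.6,-0.3,0,0,0,0.4],[-0.6,-0.7,-0.35,0,0,0,0.4],[-0.7,-0.8,-0.4,0,0,0,0.4],[-0.8,-0.9,-0.4,0,0,0,0.4],[-0.8,-1,-0.4,0,0,0,0.4]]]}}

```text
time_s: 44.2
ee_pos: [0.5052, 0.1852, 0.1476]
ee_rot: [[-0.952, 0.303, 0.043], [0.306, 0.943, 0.131], [-0.001, 0.138, -0.99]]
wrist_force: [0.4, 1.2, 0.4]
finger_gap: 0.0372
```

```bash
python3 - <<'E'
from h import *
for n,b in(("side",(240,110,420,245)),("top",(200,130,360,250))):
    im=r.read_camera(n);cv2.imwrite(f"pics/{n}14r.png",im);x0,y0,x1,y1=b;f=720/(x1-x0);cv2.imwrite(f"pics/{n}14.png",cv2.resize(im[y0:y1,x0:x1],None,fx=f,fy=f,interpolation=cv2.INTER_CUBIC))
E
```

```text
(no output)
```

View pics/side14.png

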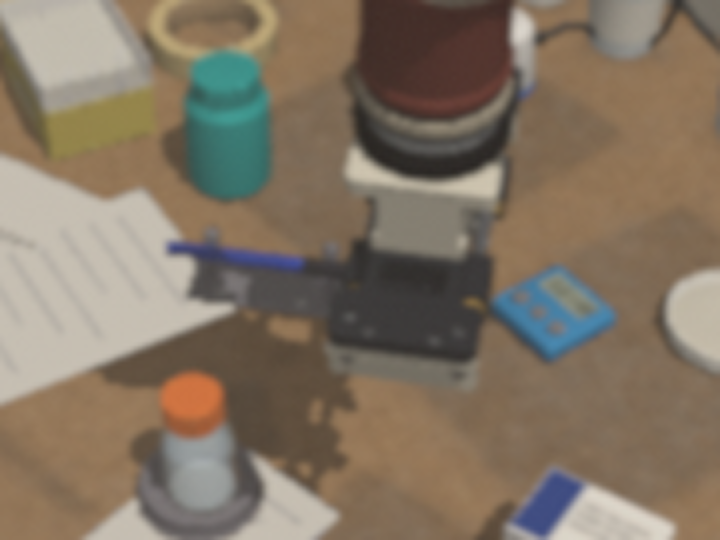

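View pics/top14.png

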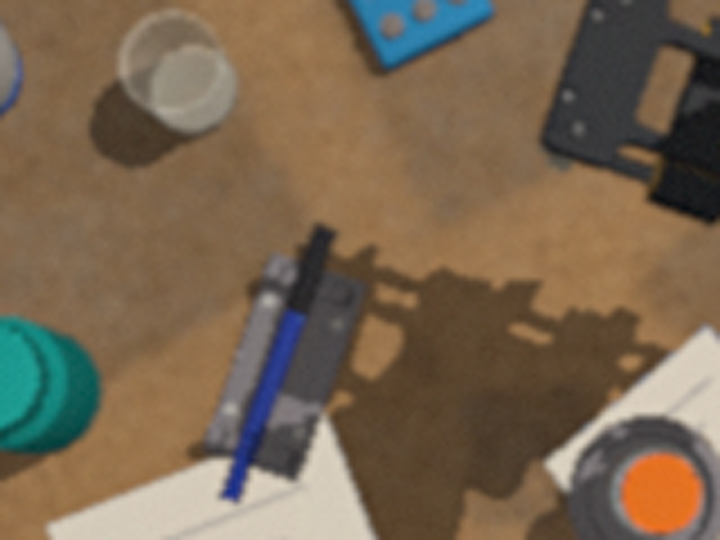

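```bash
python3 - <<'E'
from h import *
P=cast("top",np.array([(322,230),(232,498)])/4.5+[199.6,129.6],.023)[:,:2];m=P.mean(0);d=P[0]-P[1]
print("pen mid",m,"len",np.linalg.norm(d),"ang",np.degrees(np.arctan2(d[1],d[0])))
y=np.array([np.cos(np.radians(-17.4)),np.sin(np.radians(-17.4))]);x=np.array([-y[1],y[0]]);e=m-[.436,.3963];print("along",e@y,"across",e@x)
T0=cv2.imread("pics/top0.png");T1=cv2.imread("pics/top14r.png")
for nm,(a,b,c,d) in dict(timer=(270,105,315,150)).items():
    f=lambda I:[v for v in map(lambda c:(cv2.boundingRect(c)),[max(cv2.findContours(cv2.inRange(cv2.cvtColor(I,cv2.COLOR_BGR2HSV)[b:d,a:c],(90,150,80),(110,255,255)),0,1)[0],key=cv2.contourArea)])]
    print(nm,f(T0),f(T1))
im=T1;print(two((0,0),(0,0))[1]>=0)
cv2.imwrite("pics/fin.png",cv2.resize(np.hstack([cv2.imread("pics/side14r.png")[100:340,170:470],T1[80:320,180:480]]),(800,320)))
E
```

```text
pen mid [0.43627702 0.39666588] len 0.13618928837542452 ang -16.698038415508616
along 0.00015493340310639408 across 0.0004319801047740752
timer [(5, 5, 34, 35)] [(5, 6, 34, 34)]
True
```

View pics/fin.png

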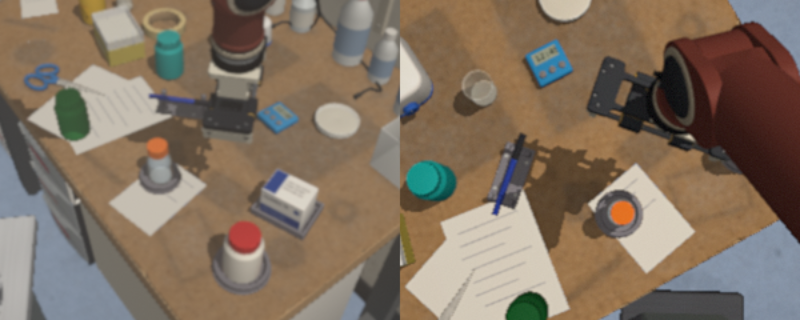

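The pen is within 0.5 mm of the rest's centre. The pot, bottle and carton are seated, the beaker and timer are unmoved, and the gripper is clear.

```bash
python3 -c "
from plant import r
s=r.sense();print(s['time_s'],s['wrist_force'],abs(s['dq']).max())
print(r.job_done())"
```

```text
44.3 [-0.68635211 -0.03414673  0.40740546] 0.022391676480790816
the job is handed in; nothing more can be done
None
```

All four items are in their holders, placed in the order asked, and the job was handed in at 44.3 s of the 104 s allowed. The pot and bottle were carried upright throughout.

- **Pot, bottle and carton:** the last pictures show the pot standing in the wide cup, the bottle standing in the narrow cup, and the carton flat in the frame. I judged these three by eye, not by measurement.
- **Marker:** it lies in both saddles, measured within about 0.5 mm of the rest's centre along and across, and within about 1° of its axis.
- **Bystanders:** the timer is in the same place in the picture to within 1 pixel. The beaker and the green and turquoise pots look unmoved. I tilted the tool 8° at the pen rest to keep it clear of the turquoise pot.
- **Forces:** the highest wrist force seen at the end of any move was about 6 N, when the pen met the saddles. The gripper was open and clear of everything at hand-in.
- **Disagreements:** the two cameras differed by 4–8 mm on the cup positions. I used values in between, which the cups' clearance allowed.

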